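Snap the control board onto the sloped control box

TASK

Set the green control board on the four white snap pins of the sloped grey control box, with the blue terminal strip at the upper edge, and let go of it. Then press it home evenly, by feel and never harder than about 45 N or it cracks, until every pin has clicked through and the board sits flat on all four shoulders. Leave the tape roll, the sanding block and the small cup where they are.

Things in the scene. Friction and masses are not known exactly. Their poses are not given: they have to be found in the camera images.
- deck: sloped top of the fixed grey control box (110 deep x 160 wide, 22 mm high in front, 84 at the back). Origin: middle of the four pin shoulders, in the plane where the board's underside comes to rest, about 66 mm above the bench. z: outward normal of the slope, leaning 30 deg from vertical; x: up the slope; y: level, to the left. The deck lies 16 mm below the shoulders, its rim 13 mm below them
- post_1 (a point): centre of the shoulder of the upper left snap pin (x +29, y +48 mm from the deck's origin); axes as the deck. White post 17 mm wide with a neck 8 mm wide, then a tapering tip ending 18 mm above the shoulder; two sprung barbs stand out along x (up and down the slope) to 16 mm overall at 8 mm above the shoulder. A black collar round it, top 9 mm above the shoulder, slides stiffly down flush (about 4 N)
- post_2 (a point): the same, upper right pin (x +29, y -48 mm). A board let down on the pins first rests on the sloping barbs, its underside about 12 mm above the shoulders. Each pin takes about 7 to 10 N straight down to click (17 N for two), then 3 to 5 N on to the shoulder, where the barbs hold the board. Pressed at one corner, it rocks. Seated, tips stand 13 mm above its upper face
- post_3 (a point): the same, lower left pin (x -29, y +48 mm)
- post_4 (a point): the same, lower right pin (x -29, y -48 mm)
- board_grip (a point): centre, half-way up, of the aluminium heat sink in the middle of the loose green board; axes as the board. Heat sink 30 (x) x 26 (y) x 40 mm high: take it across its 26 mm. Board 86 (x) x 122 (y) x 5 mm, about 0.25 kg, underside 25 mm below this point. x points to the edge with the blue terminal strip (24 mm long in y, 10 high, in mid-edge); z up, on the side of the heat sink
- hole_1 (a point): centre of the lower mouth of the board's 10 mm hole that belongs on post_1, at board x +29, y +48 mm, in the plane of the underside; axes as the board
- hole_2 (a point): the same for post_2 (x +29, y -48 mm). The board's upper face is bare and may be pressed at the middle of each short end (x 0, y +-48 mm), between its two pins; two black capacitors 9 mm high stand within 10 mm of the middle of the edge opposite the terminal strip
- hole_3 (a point): the same for post_3 (x -29, y +48 mm)
- hole_4 (a point): the same for post_4 (x -29, y -48 mm)
- tape_roll: roll of cream tape lying flat, 68 mm wide, 19 high; origin under its centre; leave it alone
- sanding_block: cork sanding block 52x91x29 mm; origin under its centre; leave it alone
- small_cup: small grey metal cup 68 mm wide, 34 high; origin under its centre; leave it alone
There are look-alikes about, which are no part of the job. There is more than one size of the part that bears deck; the job needs the larger.

How it is judged:
At the end, for the whole second after the job is handed in: Each of the four holes of the board is within 3 mm of the shoulder of its own pin (terminal strip at the upper edge), that is, all four have clicked and the board lies on the shoulders (distance between hole_1 and post_1 below 0.003 m and distance between hole_2 and post_2 below 0.003 m and distance between hole_3 and post_3 below 0.003 m and distance between hole_4 and post_4 below 0.003 m); the robot touches nothing.
It fails at once if the robot pushes harder than about 45 N on the board while it is part-seated or seated (contact forces of the two fingers, added up, over 100 N with the board at rest), and it cracks (contact force between the fingers and board above 100 N and linear speed of board below 0.005 m/s and angular speed of board below 0.05 rad/s and (distance between hole_1 and post_1 below 0.006 m or distance between hole_2 and post_2 below 0.006 m or distance between hole_3 and post_3 below 0.006 m or distance between hole_4 and post_4 below 0.006 m)).
It fails at once if a bystander is moved by more than 25 mm (distance of any of tape_roll, sanding_block, small_cup from where it was at the start of the episode above 0.025 m).
It also fails if it takes over 48 s, if anything falls off the work surface, if the arm or the gripper's body presses on something with over 40 N, if the wrist force passes 120 N, or if a joint passes its speed limit or range.

ROBOT

A 7-joint arm with a two-finger parallel gripper is mounted at the origin on a cart in front of the work surface, level with it; the furniture and walls round the work are solid. World frame = base frame: x ahead of the robot, y to its left, z up, the work surface at z = 0. Lengths are in m, angles in rad, forces in N, time in s.
With the tool pointing down it reaches from about 0.35 to 0.9 m from the base axis. Payload 8.1 kg.
Tool frame: the origin (TCP) lies midway between the tips of the shut fingers; the grasp point (between the pads) lies 19 mm behind it; z points along the fingers, y is the direction in which the jaws open and shut (so a half turn about z gives the same grasp; the last joint's range is limited). The gripper opens to 92 mm and grips with 3 to 60 N. Pads are 19 mm wide; open, the fingers measure 130 mm over their backs; the gripper's body (75 mm by 190 mm) begins 47 mm behind the grasp point.
Start: joints at [1.085, 0.434, 0.025, 1.573, -0.012, 1.134, -0.075], TCP at [0.233, -0.58, 0.227] pointing down, gripper open.
Joint ranges: [-2.62, 2.62], [-0.44, 2.09], [-1.27, 1.32], [0.08, 2.57], [-1.32, 4.46], [0.12, 2], [-2.74, 2.74]. Speed limits (rad/s): [2.22, 2.22, 3.01, 3.01, 3.14, 3.14, 3.14].

INTERFACE

Orientations are given as a rotation vector (axis times angle).
In Python, from cell import monitor, get_image, get_calibration, workorder, look_for, masks_of gives the robot as it stands.
- The arm moves only by the shell command python3 -m crank 'ROWS' [FORCE]. ROWS is JSON, a list of rows, each a list of 3 entries, a list of its own where there are three numbers: the shift along the tool's x, y, z in cm, then the turn about the tool's z in degrees, then the closure in counts, from 0 (fully open) to 255 (shut). A call has 1 to 5 rows; each row shifts and turns the commanded pose from where the row before left it, along the tool's axes as they then stand; what a row does not reach is not made up. A row lasts 1/10 s, in which the tool goes at most 50 mm and 8.59 degrees, less where a joint would pass 70% of its speed; a pose out of reach is approached as far as the arm can. A call with a gripper value outside its range is refused whole. The fingers move at their own pace and stop on an object; FORCE is the grip in N (left out, the last holds). Time passes only in rows, so rows that do not move let the fingers close. It gives the time, the measured TCP pose, the force and the opening at its end, in the units of the state.
- monitor.observe(): the state, without advancing time (a new reading comes with each control period).
- get_image(name): name is "side" or "top"; returns (picture, depth): 384x512x3 uint8, red, green, blue; 384x512 float32, m along the optical axis (not along the pixel's ray), 0 where there is no reading.
- get_calibration(name): a dict with "fx", "fy", "cx", "cy" (pixels), "R" (3x3) and "t" (3): a world point X has camera coordinates R X + t. Camera axes: x right, y down, z forward; pixel columns grow to the right and rows downward; lengths in m; the calibration is good to about 2 mm. A picture is of the moment at which its call begins. get_calibration takes no time and is no camera call.
- workorder.sign_off(): hands the job in, once; it reports no verdict.
Trained networks look in the newest picture that a camera, given by its name, has taken for a name from the list of things; names that differ only in an ending like _2 or _b are one class to them, and where a whole thing is asked for, a point or a joint stands for the part that bears it (a point fixed in the world has none). Each returns a list of dicts, best first, with "score" (0 to 1); they miss things now and then, are a little off and sometimes report something else, mostly with a low value. They report only what shows in the picture. A call takes as long as a camera call. They do not tell look-alikes from the thing itself.
- look_for(label, camera): "location" ([x, y, z] in m, in world coordinates, good to about 4 mm: the middle of the surface that is visible of it).
- masks_of(label, camera): "region" (384x512 bool, what is visible of it).
The state is a dict: "clock": time; "joints": joint angles; "dq": joint speeds; "joint_efforts": joint torques, N m; "position": TCP position; "ee_rot": TCP orientation; "force": force on the tool from outside, world axes, zero at the start; "ft_torque": the same for the moment, N m; "width": opening from 0.0 (shut) to 1.0 (fully open).
Only numpy, scipy, OpenCV 4.12 (cv2) and the standard library are available. Lean on these libraries where they do the work, as an engineer would, in place of code of your own. Each camera call takes 0.05 s, during which the arm holds its last target.

## Working session

There is one attempt and no reset: what is moved stays moved. The work goes in short steps, Python scripts to look and compute and a shell command to move; the robot and the scene stay as the last step left them, time stands still between calls to the robot, and variables do not carry over. Pictures are saved under pics/ and viewed, and the job is handed in when it is done.

```bash
ls -la; mkdir -p pics
cat > h.py <<'E'
import numpy as np, cv2
from scipy.spatial.transform import Rotation as Ro
from cell import monitor, get_image, get_calibration, workorder, look_for, masks_of
def save(n,p): cv2.imwrite('pics/'+n+'.png',p[:,:,::-1])
def cloud(cam,d):
    c=get_calibration(cam);v,u=np.mgrid[0:d.shape[0],0:d.shape[1]]
    X=np.stack([(u-c['cx'])/c['fx']*d,(v-c['cy'])/c['fy']*d,d],-1)
    return (X-np.array(c['t']))@np.array(c['R'])
def proj(cam,P):
    c=get_calibration(cam);q=np.atleast_2d(P)@np.array(c['R']).T+np.array(c['t'])
    return np.c_[q[:,0]/q[:,2]*c['fx']+c['cx'],q[:,1]/q[:,2]*c['fy']+c['cy']]
E
python3 - <<'E'
from h import *
np.set_printoptions(precision=4,suppress=True)
s=monitor.observe()
for k in s: print(k,np.round(s[k],4))
print(Ro.from_rotvec(s['ee_rot']).as_matrix())
for c in ['top','side']:
    p,d=get_image(c); save(c+'0',p); np.save(c+'0.npy',d); 
    cal=get_calibration(c); print(c,cal, -np.array(cal['R']).T@cal['t'])
    for l in ['deck','board_grip','tape_roll','sanding_block','small_cup']:
        print(l,[(np.round(r['location'],4),round(r['score'],2)) for r in look_for(l,c)])
print(monitor.observe()['clock'])
E
```

```text
total 12
drwxr-xr-x  3 agent agent 4096 Dec  7 05:55 .
drwxr-xr-x 23 root  root  4096 Dec  7 05:55 ..
drwxr-xr-x  2 agent agent 4096 Dec  7 05:55 pics
clock 0.0
joints [ 1.0854  0.4352  0.025   1.5741 -0.0116  1.134  -0.0751]
dq [-0.0005  0.0002 -0.0007 -0.0002  0.0016 -0.0007 -0.0008]
joint_efforts [ -0.0024 -66.7871   0.9844 -31.4467  -0.0606   0.0427   0.0001]
position [ 0.2332 -0.5793  0.226 ]
ee_rot [-3.0828 -0.5973  0.0007]
force [0.0426 0.3026 0.2254]
ft_torque [ 0.0065 -0.0045  0.0132]
width 1.0004
[[ 0.9276  0.3735 -0.0007]
 [ 0.3735 -0.9276  0.0014]
 [-0.0002 -0.0015 -1.    ]]
top {'fx': 392.89400897775954, 'fy': 392.89400897775954, 'cx': 261.1240313875718, 'cy': 191.42465229085641, 'R': array([[ 0.023 , -0.9992, -0.0322],
       [-0.9963, -0.0202, -0.0833],
       [ 0.0826,  0.034 , -0.996 ]]), 't': array([-0.0752,  0.5586,  1.018 ])} [ 0.4743 -0.0985  1.058 ]
deck [(array([ 0.5529, -0.1609,  0.0576]), 0.9), (array([ 0.7138, -0.017 ,  0.0455]), 0.64)]
board_grip [(array([0.5586, 0.1355, 0.004 ]), 0.76), (array([ 0.4097, -0.196 ,  0.0192]), 0.46)]
tape_roll [(array([ 0.4111, -0.1952,  0.019 ]), 0.71), (array([0.5572, 0.1385, 0.0093]), 0.49)]
sanding_block [(array([0.4014, 0.1893, 0.0265]), 0.6)]
small_cup [(array([ 0.5251, -0.3972,  0.0185]), 0.57)]
side {'fx': 429.4146488878765, 'fy': 429.4146488878765, 'cx': 260.2958817870995, 'cy': 191.01828084120658, 'R': array([[-0.9751, -0.2205,  0.0228],
       [-0.1132,  0.407 , -0.9064],
       [ 0.1906, -0.8864, -0.4218]]), 't': array([0.5078, 0.1807, 1.0704])} [0.3116 0.9873 0.6038]
deck [(array([ 0.5442, -0.1284,  0.0579]), 0.9), (array([0.7153, 0.0045, 0.0427]), 0.56)]
board_grip [(array([0.5509, 0.1577, 0.0028]), 0.58)]
tape_roll [(array([ 0.4039, -0.1739,  0.015 ]), 0.56)]
sanding_block [(array([0.3991, 0.221 , 0.0257]), 0.77)]
small_cup [(array([ 0.52  , -0.3959,  0.0242]), 0.71)]
0.6
```

View pics/top0.png

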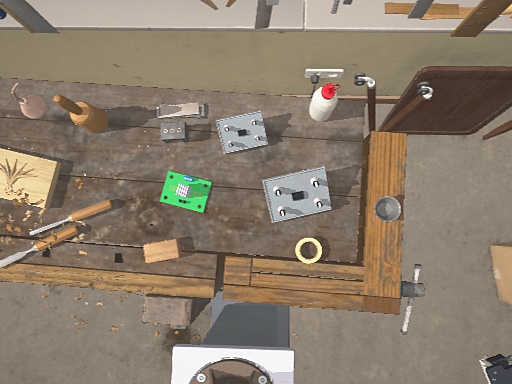

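View pics/side0.png

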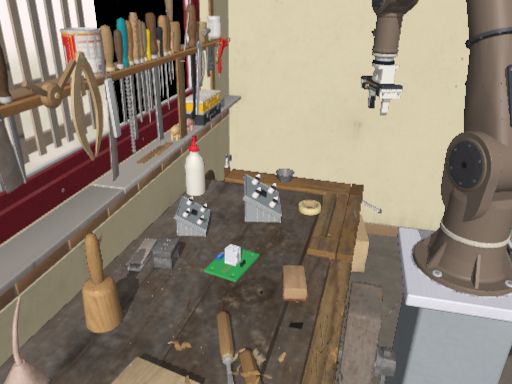

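Run:
```python
import cv2,numpy as np
t=cv2.imread('pics/top0.png');s=cv2.imread('pics/side0.png')
a=cv2.resize(t[155:225,150:220],(400,400),interpolation=cv2.INTER_CUBIC)
b=cv2.resize(t[155:235,255:335],(400,400),interpolation=cv2.INTER_CUBIC)
cv2.imwrite('pics/z0.png',np.hstack([a,b]))
a=cv2.resize(s[235:295,195:265],(400,343),interpolation=cv2.INTER_CUBIC)
b=cv2.resize(s[170:230,235:305],(400,343),interpolation=cv2.INTER_CUBIC)
cv2.imwrite('pics/z1.png',np.hstack([a,b]))
```

```text
(no output)
```

View pics/z0.png

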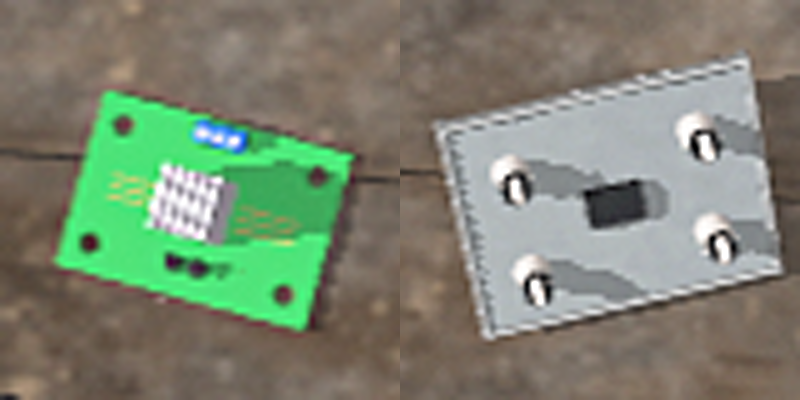

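View pics/z1.png

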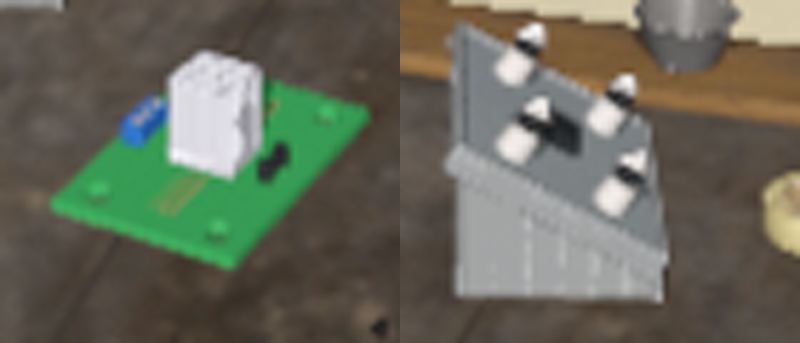

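```bash
cat > fit.py <<'E'
from h import *
np.set_printoptions(precision=4,suppress=True)
from scipy.optimize import least_squares
def run(tag):
  for c in ['top','side']:
    p,d=get_image(c); save(tag+c,p); np.save(tag+c+'.npy',d); 
    for l in ['deck','board_grip','post_1','hole_1']:
        r=masks_of(l,c)
        print(c,l,[(round(q['score'],2),int(q['region'].sum()),np.argwhere(q['region']).mean(0)) for q in r])
        np.save(f'{tag}{c}_{l}.npy',np.array([q['region'] for q in r]))
if __name__=='__main__':
    run('a')
    for c in ['top','side']:
        d=np.load('a'+c+'.npy'); X=cloud(c,d)
        m=np.load(f'a{c}_deck.npy')[0]
        P=X[m]; P=P[(d[m]>0)]
        # plane RANSAC on deck
        best=None; rng=np.random.default_rng(0)
        for _ in range(400):
            q=P[rng.choice(len(P),3,False)]; n=np.cross(q[1]-q[0],q[2]-q[0]); n/=np.linalg.norm(n)+1e-12
            if n[2]<0:n=-n
            if abs(n[2]-.866)>.1: continue
            k=np.abs((P-q[0])@n)<.0025
            if best is None or k.sum()>best.sum(): best=k
        Q=P[best]; n=np.linalg.svd(Q-Q.mean(0))[2][2]; n*=np.sign(n[2])
        print(c,len(P),best.sum(),n,'tilt',np.degrees(np.arccos(n[2])),'yaw',np.degrees(np.arctan2(-n[1],-n[0])),'mean',Q.mean(0),'res',np.std((Q-Q.mean(0))@n))
        h=(P-Q.mean(0))@n
        print(np.histogram(h,bins=np.arange(-.04,.05,.004)))
E
python3 fit.py
```

```text
top deck [(0.68, 2777, array([193.7969, 297.551 ])), (0.66, 1609, array([131.8583, 241.88  ]))]
top board_grip [(0.74, 1389, array([191.2592, 185.2657])), (0.59, 2746, array([194.1136, 297.3354]))]
top post_1 [(0.98, 2808, array([193.8408, 297.6175])), (0.78, 1618, array([131.6422, 242.1106]))]
top hole_1 [(0.89, 1379, array([191.3872, 185.4068])), (0.16, 2792, array([193.7787, 297.6504]))]
side deck [(0.97, 1070, array([195.7196, 262.257 ])), (0.66, 846, array([214.74  , 192.4243]))]
side board_grip [(0.84, 1136, array([262.9437, 231.9842]))]
side post_1 [(0.91, 849, array([214.4629, 192.8787])), (0.87, 1084, array([196.    , 262.2721]))]
side hole_1 [(0.77, 1186, array([263.2808, 231.5531]))]
top 2772 1971 [-0.48   -0.1213  0.8688] tilt 29.67645230470611 yaw 14.183905562572944 mean [ 0.5527 -0.1575  0.0536] res 0.0012373091426678058
(array([   0,    0,    0,    0,    0,    0,    0,    1,   26, 1144, 1210,
        145,   59,   36,   19,   40,   58,   17,   11,    0,    0,    0]), array([-0.04 , -0.036, -0.032, -0.028, -0.024, -0.02 , -0.016, -0.012,
       -0.008, -0.004, -0.   ,  0.004,  0.008,  0.012,  0.016,  0.02 ,
        0.024,  0.028,  0.032,  0.036,  0.04 ,  0.044,  0.048]))
side 1065 600 [-0.4851 -0.1163  0.8667] tilt 29.920520685880163 yaw 13.483189324003659 mean [ 0.5513 -0.1453  0.0516] res 0.00117614270227664
(array([  4,   1,   3,   1,   3,   4,  10,  45,  55, 354, 339,  59,  42,
        32,  25,  28,  32,  15,   3,   0,   0,   0]), array([-0.04 , -0.036, -0.032, -0.028, -0.024, -0.02 , -0.016, -0.012,
       -0.008, -0.004, -0.   ,  0.004,  0.008,  0.012,  0.016,  0.02 ,
        0.024,  0.028,  0.032,  0.036,  0.04 ,  0.044,  0.048]))
```

```bash
cat > dk.py <<'E'
from h import *
np.set_printoptions(precision=4,suppress=True)
from scipy.optimize import least_squares
PX=np.array([[.029,.048],[.029,-.048],[-.029,.048],[-.029,-.048]])
def frame(yaw,tilt=np.radians(30)):
    return Ro.from_euler('zy',[yaw,-tilt]).as_matrix()   # cols x,y,z of deck
def deckfit(P,x0):
    def res(p,full=False):
        R=frame(p[3]); L=(P-p[:3])@R
        z=L[:,2]
        dx=np.linalg.norm(L[:,None,:2]-PX[None],axis=2).min(1)
        post=np.abs(np.hypot(dx-.0085,0))+0*z
        cyl=np.where(z<0,np.abs(dx-.0085),np.hypot(dx-.0085,z))
        plane=np.abs(z+.016)+1*(np.maximum(np.abs(L[:,0])-.060,0)+np.maximum(np.abs(L[:,1])-.08,0))
        top=np.where((z>0),np.abs(dx-np.interp(z,[0,.009,.0091,.018],[.008,.008,.006,.002])),1)
        r=np.minimum(np.minimum(cyl,plane),top)
        return np.minimum(r,.006)
    best=None
    for dx in [-.008,0,.008]:
        for dy in [-.008,0,.008]:
            s=least_squares(res,np.array(x0)+[dx,dy,0,0],x_scale=[.01,.01,.01,.1],diff_step=1e-4)
            if best is None or s.cost<best.cost: best=s
    return best.x,best.cost
if __name__=='__main__':
    Pa=[]
    for c in ['top','side']:
        d=np.load('a'+c+'.npy'); X=cloud(c,d); m=np.load(f'a{c}_deck.npy')[0]&(d>0)
        m=cv2.erode(m.astype(np.uint8),np.ones((2,2)))>0
        P=X[m]; P=P[P[:,2]>.02]
        x,cst=deckfit(P,[.553,-.155,.066,np.radians(13.8)])
        print(c,x,np.degrees(x[3]),cst); Pa.append(P)
        print(proj(c,x[:3]+np.c_[PX,np.full(4,.018)]@frame(x[3]).T).round(1).tolist(),proj(c,x[:3]+np.c_[PX,np.full(4,0)]@frame(x[3]).T).round(1).tolist())
        # board
        p=cv2.imread(f'pics/a{c}.png')[:,:,::-1].astype(int); mb=np.load(f'a{c}_hole_1.npy')[0]
        cal=get_calibration(c); C=-np.array(cal['R']).T@cal['t']
        g=mb&(d>0); P=X[g]; P=P[(P[:,2]>.0)&(P[:,2]<.012)]; print('board z med',np.median(P[:,2]))
        (cx,cy),(w,h),a=cv2.minAreaRect((P[:,:2]*1000).astype(np.float32)); print('rect',cx,cy,w,h,a,P.mean(0))
        H=X[g]; H=H[(H[:,2]>.036)&(H[:,2]<.045)]; r=cv2.minAreaRect((H[:,:2]*1000).astype(np.float32)); print('sink',len(H),H.mean(0),r)
        H=X[g]; H=H[(H[:,2]>.012)]; r=cv2.minAreaRect((H[:,:2]*1000).astype(np.float32)); print('above',len(H),H.mean(0),r, H.max(0),H.min(0))
    print(deckfit(np.vstack(Pa),x))
E
python3 dk.py
```

```text
top [ 0.5444 -0.1602  0.067   0.2093] 11.990152092124273 0.02492752132780459
[[278.0, 193.0], [316.8, 186.4], [282.3, 213.4], [320.2, 207.2]] [[278.0, 189.9], [316.1, 183.4], [282.2, 210.0], [319.5, 203.9]]
board z med 0.005562504731004616
rect 558.1741943359375 142.40374755859375 123.48878479003906 88.03897094726562 75.75684356689453 [0.5565 0.1418 0.0055]
sink 62 [0.5575 0.142  0.0415] ((557.7888793945312, 141.5749053955078), (26.80816650390625, 29.534292221069336), 76.46760559082031)
above 188 [0.5611 0.1395 0.0338] ((561.7210083007812, 140.6346893310547), (26.801252365112305, 71.49439239501953), 76.23116302490234) [0.5983 0.1579 0.0505] [0.5255 0.1213 0.0122]
side [ 0.5419 -0.1552  0.0683  0.23  ] 13.17626279876981 0.007487648546116611
[[259.6, 188.7], [260.5, 172.4], [276.9, 197.6], [276.7, 181.0]] [[256.5, 193.3], [257.5, 176.8], [273.7, 202.1], [273.6, 185.2]]
board z med 0.0032015051612447436
rect 557.4641723632812 143.76583862304688 125.67158508300781 88.96084594726562 75.99961853027344 [0.5547 0.1589 0.0036]
sink 95 [0.5569 0.1469 0.0413] ((557.7030029296875, 145.37815856933594), (28.325918197631836, 30.3199462890625), 78.27237701416016)
above 261 [0.5583 0.1487 0.0294] ((563.2537231445312, 144.42042541503906), (29.072704315185547, 68.65143585205078), 79.9439468383789) [0.5977 0.1622 0.0459] [0.5285 0.1253 0.012 ]
(array([ 0.5425, -0.1563,  0.0686,  0.2318]), np.float64(0.032865062798109676))
```

```bash
cat > ov.py <<'E'
from dk import *
def overlay(tag,name,poses,win,k,extra=None):
    # poses: dict cam->(pos,yaw)
    out=[]
    for c in ['top','side']:
        p=cv2.imread(f'pics/{tag}{c}.png'); x0,y0,w,h=win[c]
        im=cv2.resize(p[y0:y0+h,x0:x0+w],None,fx=k[c],fy=k[c],interpolation=cv2.INTER_CUBIC)
        pos,yaw=poses[c]; R=frame(yaw); pos=np.array(pos)
        def dr(L,col,closed=True):
            q=((proj(c,pos+np.asarray(L)@R.T)-[x0,y0]+.5)*k[c]).astype(np.int32)
            cv2.polylines(im,[q],closed,col,1,cv2.LINE_AA)
        t=np.linspace(0,2*np.pi,24)
        for a in PX:
            for r,z,col in [(.0085,0,(0,0,255)),(.0085,-.016,(0,255,255)),(.002,.018,(255,0,255))]:
                dr(np.c_[a[0]+r*np.cos(t),a[1]+r*np.sin(t),np.full(24,z)],col)
        if extra: extra(c,dr)
        out.append(im)
    h=max(i.shape[0] for i in out); out=[cv2.copyMakeBorder(i,0,h-i.shape[0],0,0,0) for i in out]
    cv2.imwrite(f'pics/{name}.png',np.hstack(out))
W={'top':(255,155,80,80),'side':(240,165,60,65)};K={'top':5,'side':6}
if __name__=='__main__':
    overlay('a','ov1',{'top':([.5444,-.1602,.067],np.radians(12.9)),'side':([.5419,-.1552,.0683],np.radians(13.1))},W,K)
E
python3 ov.py
```

```text
(no output)
```

View pics/ov1.png

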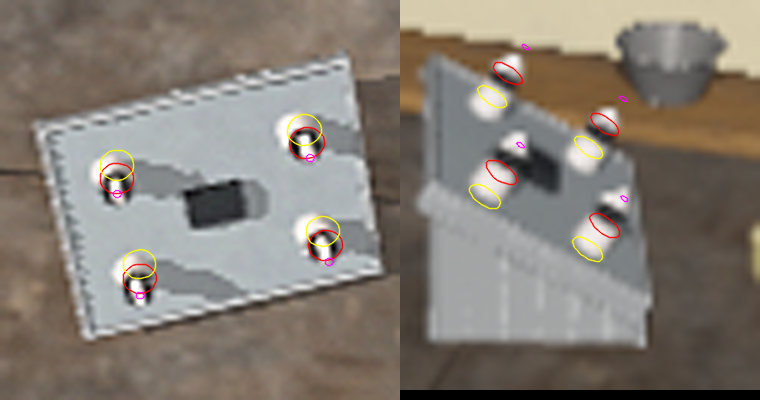

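```bash
sed -i "s/from_euler('zy'/from_euler('ZY'/" dk.py; python3 dk.py | grep -v -e rect -e sink -e above -e board
cat > o2.py <<'E'
from ov import *
import sys
E
```

```text
top [ 0.5435 -0.1597  0.0668  0.2471] 14.15501096539168 0.0057479654829676935
[[278.8, 194.4], [317.1, 185.7], [283.2, 214.7], [320.5, 206.2]] [[277.9, 191.4], [315.5, 182.8], [282.2, 211.4], [318.9, 203.0]]
side [ 0.5433 -0.1571  0.064   0.242 ] 13.864751038882519 0.003339624110156283
[[260.2, 187.5], [259.6, 174.6], [277.3, 196.9], [275.6, 183.4]] [[256.9, 192.4], [256.5, 179.2], [274.0, 201.7], [272.5, 187.9]]
(array([ 0.5433, -0.1586,  0.0663,  0.243 ]), np.float64(0.010771090783275853))
```

```bash
python3 -m crank '[[[0,0,0],7.2,0],[[0,0,0],7.2,0],[[0,0,0],7.2,0],[[0,0,0],7.2,0],[[0,0,0],7.2,0]]' 20
cat > go.py <<'E'
from h import *
import sys
np.set_printoptions(precision=3,suppress=True)
s=monitor.observe(); R=Ro.from_rotvec(s['ee_rot']).as_matrix()
t=np.array([float(v) for v in sys.argv[1:4]])
print('clk',s['clock'],'pos',s['position'],'yaw',np.degrees(np.arctan2(R[1,0],R[0,0])),'F',s['force'],'w',s['width'])
print('need cm in tool',R.T@(t-s['position'])*100)
E
python3 go.py .5578 .143 .226
```

```text
clock: 1.6
position: [0.2334, -0.5798, 0.2267]
ee_rot: [3.117, -0.393, 0.0]
force: [-0.2, 0.3, -0.7]
width: 1.0
clk 1.6 pos [ 0.233 -0.58   0.227] yaw -14.367658124961876 F [-0.21   0.346 -0.677] w 0.9996013287828175
need cm in tool [ 13.488 -78.066   0.072]
```

```bash
python3 -m crank '[[[0.8,-4.6,0],0,0],[[0.8,-4.6,0],0,0],[[0.8,-4.6,0],0,0],[[0.8,-4.6,0],0,0],[[0.8,-4.6,0],0,0]]'
python3 go.py .5578 .143 .226
```

```text
clock: 2.1
position: [0.3287, -0.3647, 0.227]
ee_rot: [3.118, -0.385, 0.001]
force: [1.0, -0.8, 0.3]
width: 1.002
clk 2.1 pos [ 0.329 -0.365  0.227] yaw -14.074287917507267 F [ 1.05  -0.839  0.33 ] w 1.0016694515551197
need cm in tool [  9.876 -54.819   0.082]
```

```bash
python3 -m crank '[[[0.8,-4.6,0],0,0],[[0.8,-4.6,0],0,0],[[0.8,-4.6,0],0,0],[[0.8,-4.6,0],0,0],[[0.8,-4.6,0],0,0]]'
python3 go.py .5578 .143 .226
```

```text
clock: 2.6
position: [0.4234, -0.1513, 0.2271]
ee_rot: [3.118, -0.385, 0.001]
force: [1.5, 0.5, -0.4]
width: 0.998
clk 2.6 pos [ 0.423 -0.151  0.227] yaw -14.085895128359093 F [ 1.47   0.465 -0.379] w 0.9982036013021426
need cm in tool [  5.875 -31.817   0.11 ]
```

```bash
python3 -m crank '[[[0.8,-4.6,0],0,0],[[0.8,-4.6,0],0,0],[[0.8,-4.6,0],0,0],[[0.8,-4.6,0],0,0],[[0.8,-4.6,0],0,0]]'
python3 -m crank '[[[0.9,-4,1],0,0],[[0.7,-4,2],0,0],[[0,0,3],0,0],[[0,0,3],0,0],[[0,0,0],0,0]]'
python3 go.py .5578 .143 .011
```

```text
clock: 3.1
position: [0.5182, 0.0621, 0.227]
ee_rot: [-3.118, 0.385, -0.001]
force: [0.5, -1.3, -0.0]
width: 1.003
clock: 3.6
position: [0.55, 0.1333, 0.1331]
ee_rot: [3.115, -0.384, -0.01]
force: [-0.9, -0.2, -0.3]
width: 1.004
clk 3.6 pos [0.55  0.133 0.133] yaw -14.03892761988067 F [-0.857 -0.158 -0.258] w 1.003738537146633
need cm in tool [ 0.594 -1.173 12.201]
```

```bash
python3 -m crank '[[[0.3,-0.6,2],0,0],[[0.3,-0.6,3],0,0],[[0,0,2],0,0],[[0,0,0],0,0],[[0,0,0],0,0]]'
python3 go.py .5578 .143 .011
python3 - <<'E'
from h import *
for c in ['top','side']:
    p,d=get_image(c); save('b'+c,p)
a=cv2.imread('pics/btop.png')[150:230,140:230];b=cv2.imread('pics/bside.png')[200:300,180:280]
cv2.imwrite('pics/b.png',np.hstack([cv2.resize(a,(450,400),interpolation=2),cv2.resize(b,(350,400),interpolation=2)]))
E
```

```text
clock: 4.1
position: [0.562, 0.1441, 0.0681]
ee_rot: [-3.118, 0.386, -0.002]
force: [0.3, -0.7, 0.4]
width: 1.001
clk 4.1 pos [0.562 0.144 0.068] yaw -14.104211653290431 F [ 0.333 -0.653  0.357] w 1.001237571249841
need cm in tool [-0.385  0.211  5.714]
```

View pics/b.png

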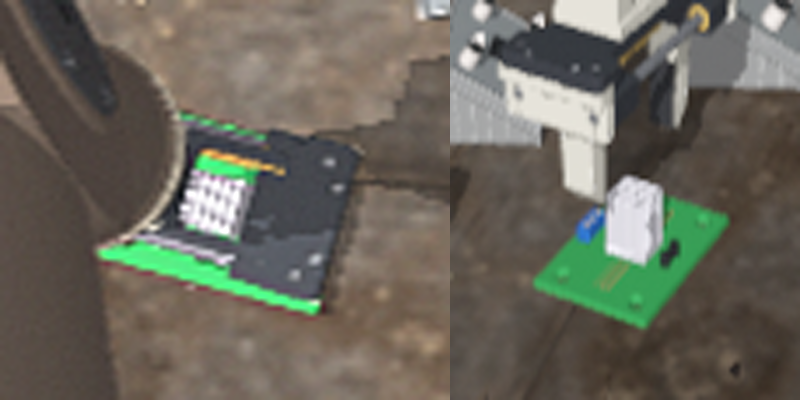

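```bash
python3 -m crank '[[[-0.4,0.2,1],0,0],[[0,0,2],0,0],[[0,0,1.5],0,0],[[0,0,0],0,0],[[0,0,0],0,0]]'
python3 go.py .5578 .143 .011
```

```text
clock: 4.7
position: [0.5568, 0.1432, 0.022]
ee_rot: [3.118, -0.385, -0.0]
force: [0.4, -0.7, 0.4]
width: 0.998
clk 4.7 pos [0.557 0.143 0.022] yaw -14.073471115555495 F [ 0.442 -0.678  0.358] w 0.9975331865834337
need cm in tool [ 0.099 -0.005  1.103]
```

```bash
python3 -m crank '[[[0.1,0,1.05],0,0],[[0,0,0],0,0],[[0,0,0],0,150],[[0,0,0],0,255],[[0,0,0],0,255]]' 15
python3 -m crank '[[[0,0,0],0,255],[[0,0,0],0,255],[[0,0,0],0,255]]' 15
python3 go.py .5578 .143 .011
```

```text
clock: 5.2
position: [0.5581, 0.1431, 0.0115]
ee_rot: [-3.118, 0.385, -0.001]
force: [0.3, -0.2, -0.0]
width: 0.787
clock: 5.5
position: [0.5579, 0.143, 0.0113]
ee_rot: [3.118, -0.385, 0.0]
force: [-1.0, 0.0, 0.7]
width: 0.527
clk 5.5 pos [0.558 0.143 0.011] yaw -14.0705074981909 F [-1.015  0.014  0.744] w 0.5274560140521377
need cm in tool [-0.01   0.004  0.028]
```

```bash
python3 -m crank '[[[0,0,0],0,255],[[0,0,0],0,255],[[0,0,0],0,255],[[0,0,0],0,255]]' 15
python3 -m crank '[[[0,0,0],0,255],[[0,0,-0.5],0,255],[[0,0,-1.5],0,255],[[0,0,-2],0,255],[[0,0,0],0,255]]' 15
python3 go.py .5578 .143 .011
```

```text
clock: 5.9
position: [0.5579, 0.1429, 0.0112]
ee_rot: [3.118, -0.385, -0.0]
force: [0.6, -0.1, 0.8]
width: 0.284
clock: 6.4
position: [0.5595, 0.1437, 0.0535]
ee_rot: [-3.116, 0.385, -0.006]
force: [-0.1, 0.9, -1.2]
width: 0.278
clk 6.4 pos [0.559 0.144 0.054] yaw -14.069801956208517 F [-0.143  0.902 -1.19 ] w 0.27783429082152056
need cm in tool [-0.161  0.116  4.252]
```

```bash
python3 -m crank '[[[0,0,-3],-7,255],[[0,0,-3],-7,255],[[0,0,-2],-7,255],[[0,0,0],-7,255],[[0,0,0],0,255]]'
python3 go.py .4728 -.176 .125
```

```text
clock: 6.9
position: [0.5579, 0.1429, 0.1311]
ee_rot: [-3.118, -0.384, -0.0]
force: [-0.5, 0.2, -2.6]
width: 0.281
clk 6.9 pos [0.558 0.143 0.131] yaw 14.027014400627161 F [-0.459  0.154 -2.593] w 0.2809823412557122
need cm in tool [-15.987  28.873   0.601]
```

```bash
python3 -m crank '[[[-2,3.6,0],0,255],[[-2,3.6,0],0,255],[[-2,3.6,0],0,255],[[-2,3.6,0],0,255],[[-2,3.6,0],0,255]]'
python3 -m crank '[[[-2,3.6,0],0,255],[[-2,3.6,0],0,255],[[-1.9,3.6,0],0,255],[[0,0,0],0,255],[[0,0,0],0,255]]'
python3 go.py .4728 -.176 .125
python3 - <<'E'
from h import *
for c in ['top','side']:
    p,d=get_image(c); save('c'+c,p)
a=cv2.imread('pics/ctop.png')[150:250,230:340];b=cv2.imread('pics/cside.png')[140:240,210:310]
cv2.imwrite('pics/c.png',np.hstack([cv2.resize(a,(440,400),interpolation=2),cv2.resize(b,(360,400),interpolation=2)]))
E
```

```text
clock: 7.4
position: [0.5029, -0.0572, 0.1302]
ee_rot: [-3.119, -0.375, 0.002]
force: [0.2, -0.5, -2.0]
width: 0.279
clock: 7.9
position: [0.472, -0.1756, 0.1303]
ee_rot: [-3.119, -0.372, 0.002]
force: [0.9, 1.4, -1.2]
width: 0.282
clk 7.9 pos [ 0.472 -0.176  0.13 ] yaw 13.590207152256845 F [ 0.871  1.364 -1.249] w 0.28234098666196644
need cm in tool [0.072 0.057 0.533]
```

View pics/c.png

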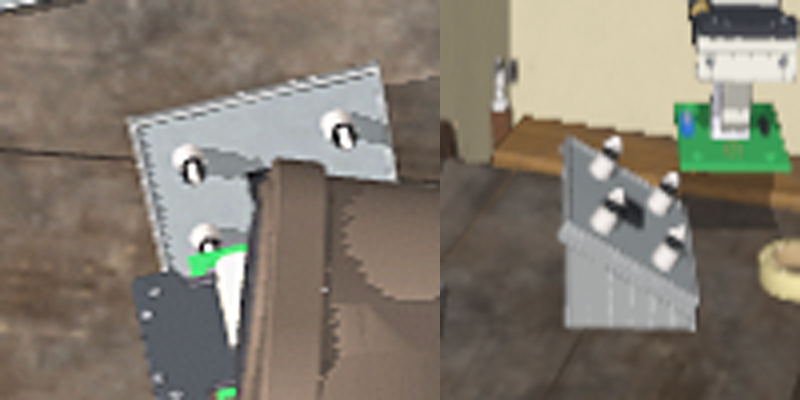

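```bash
python3 -m crank '[[[0.07,0.05,2],-0.3,255],[[0,0,2],0,255],[[0,0,0.8],0,255],[[0,0,0],0,255],[[0,0,0],0,255]]'
python3 go.py .4728 -.176 .0784
python3 - <<'E'
from h import *
for c in ['side']:
    p,d=get_image(c); save('d'+c,p)
b=cv2.imread('pics/dside.png')[140:240,210:310]
cv2.imwrite('pics/d.png',cv2.resize(b,(600,600),interpolation=2))
E
```

```text
clock: 8.5
position: [0.4742, -0.1745, 0.0836]
ee_rot: [-3.117, -0.39, -0.0]
force: [0.4, -0.1, -2.7]
width: 0.284
clk 8.5 pos [ 0.474 -0.174  0.084] yaw 14.275261244467139 F [ 0.359 -0.12  -2.723] w 0.2838139496102109
need cm in tool [-0.17   0.117  0.523]
```

View pics/d.png

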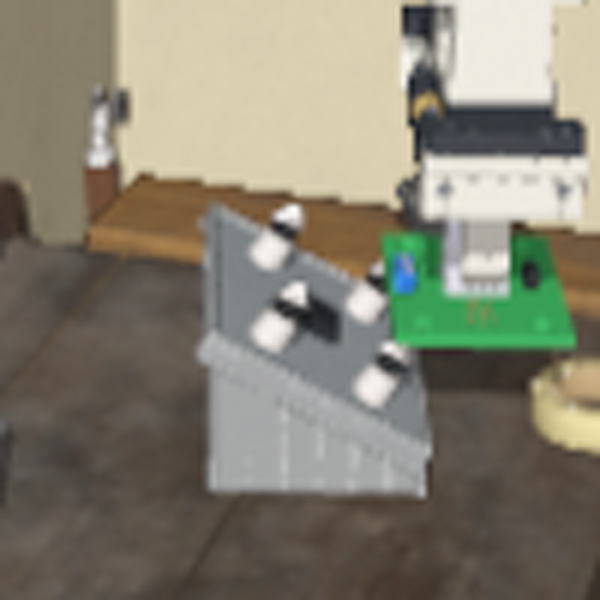

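```bash
python3 -m crank '[[[-0.15,0.1,0.5],0.3,255],[[-0.3,0,0.55],0,255],[[-0.3,0,0.6],0,255],[[0,0,0],0,255],[[0,0,0],0,255]]'
python3 go.py .4728 -.176 .0784
python3 - <<'E'
from h import *
for c in ['side']:
    p,d=get_image(c); save('e'+c,p)
b=cv2.imread('pics/eside.png')[140:240,210:310]
cv2.imwrite('pics/e.png',cv2.resize(b,(600,600),interpolation=2))
E
```

```text
clock: 9.05
position: [0.4659, -0.1781, 0.0664]
ee_rot: [-3.118, -0.38, 0.002]
force: [-0.5, -1.2, -1.4]
width: 0.284
clk 9.05 pos [ 0.466 -0.178  0.066] yaw 13.9038737123135 F [-0.534 -1.24  -1.416] w 0.28418171726735675
need cm in tool [ 0.714 -0.038 -1.202]
```

View pics/e.png

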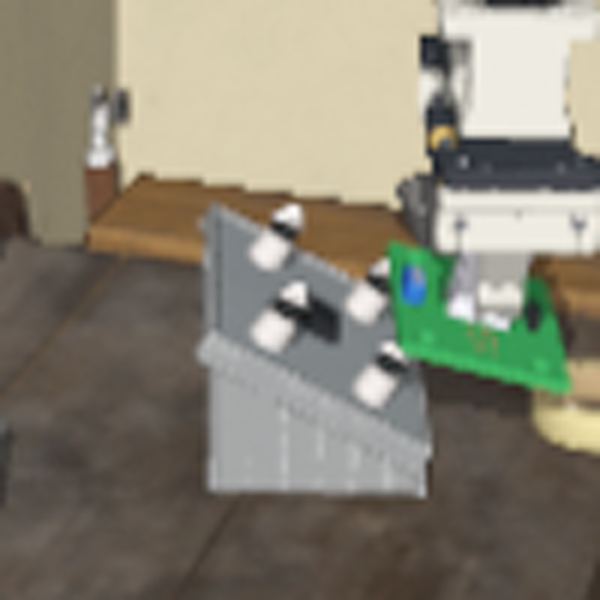

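```bash
python3 -m crank '[[[-0.2,0,0.6],0,255],[[-0.12,0,0.65],0,255],[[0,0,0],0,255],[[0,0,0],0,255]]'
python3 go.py .4728 -.176 .0784
cat > tilt.py <<'E'
from h import *
import sys
np.set_printoptions(precision=4,suppress=True)
tag=sys.argv[1]; lo=float(sys.argv[2]) if len(sys.argv)>2 else 0
for c in ['side','top']:
    p,d=get_image(c); save(tag+c,p)
    X=cloud(c,d); q=p.astype(int)
    g=(q[...,1]>q[...,0]*1.5)&(q[...,1]>q[...,2]*1.3)&(q[...,1]>60)&(d>0)
    k=np.linalg.norm(X-monitor.observe()['position'],axis=2)<.12
    g&=k; 
    P=X[g]
    for i in range(4):
        m=P.mean(0); n=np.linalg.svd(P-m)[2][2]; n*=np.sign(n[2]); r=(P-m)@n; P=P[np.abs(r)<max(.0025,1.5*r.std())]
    print(c,len(P),'n',n,'tilt',np.degrees(np.arccos(n[2])),'yaw',np.degrees(np.arctan2(-n[1],-n[0])),'mean',m,'std',r.std())
    x0,y0=(230,150) if c=='top' else (210,130)
    cv2.imwrite(f'pics/{tag}{c}_z.png',cv2.resize(p[y0:y0+100,x0:x0+100,::-1],(600,600),interpolation=2))
E
python3 tilt.py f
```

```text
clock: 9.5
position: [0.4631, -0.1786, 0.0537]
ee_rot: [-3.118, -0.381, 0.002]
force: [-1.1, -0.3, -3.3]
width: 0.282
clk 9.5 pos [ 0.463 -0.179  0.054] yaw 13.929699315780047 F [-1.078 -0.342 -3.294] w 0.28248628697929956
need cm in tool [ 1.005 -0.017 -2.47 ]
side 241 n [-0.4715 -0.114   0.8745] tilt 29.016056192375213 yaw 13.58782499532453 mean [ 0.4734 -0.1499  0.0525] std 0.0009508949619844335
top 55 n [-0.8956 -0.3688  0.2488] tilt 75.59434143231462 yaw 22.379757060415592 mean [ 0.4958 -0.1245  0.0698] std 0.003017461706453354
```

View pics/fside_z.png

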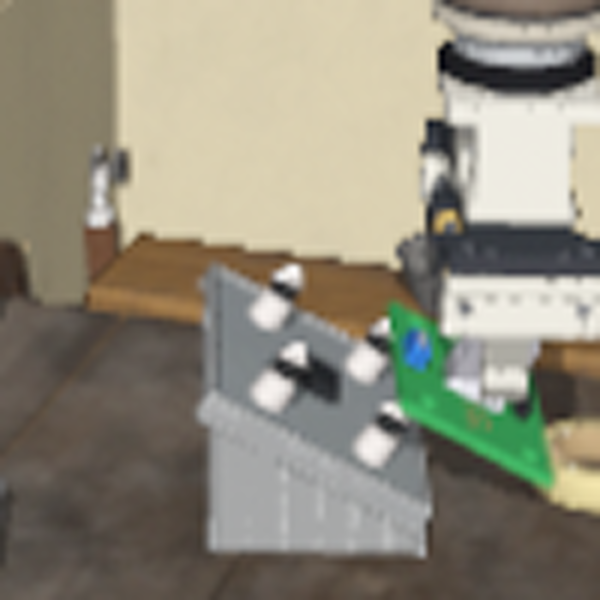

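```bash
python3 -m crank '[[[-0.1,0,-0.6],0,255],[[0,0,-2],0,255],[[0,0,-2.5],0,255],[[1,0,-1.5],0,255],[[2,0,0],0,255]]' 25
python3 -m crank '[[[2,0,0],0,255],[[0,0,0],0,255],[[0,0,0],0,255]]'
python3 go.py .5117 -.1664 .1038
python3 tilt.py g
```

```text
clock: 10.1
position: [0.4922, -0.1726, 0.1229]
ee_rot: [3.117, 0.378, 0.004]
force: [-0.4, -0.7, -2.0]
width: 0.283
clock: 10.4
position: [0.511, -0.1667, 0.1204]
ee_rot: [-3.118, -0.382, 0.0]
force: [-0.7, -0.4, -1.5]
width: 0.281
clk 10.4 pos [ 0.511 -0.167  0.12 ] yaw 13.963176657877463 F [-0.749 -0.433 -1.52 ] w 0.2808422383876647
need cm in tool [ 0.078 -0.01   1.656]
side 244 n [-0.4728 -0.1125  0.874 ] tilt 29.07410490704804 yaw 13.380147245157994 mean [ 0.5186 -0.1373  0.1177] std 0.0010064775754349625
top 33 n [0.7812 0.61   0.1329] tilt 82.36368431046714 yaw -142.0180648036228 mean [ 0.5434 -0.1077  0.1339] std 0.0020314351743112953
```

View pics/gside_z.png

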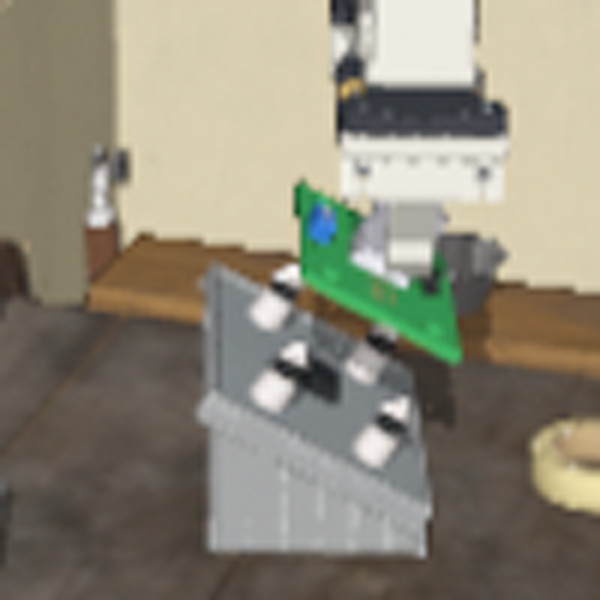

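View pics/gtop_z.png

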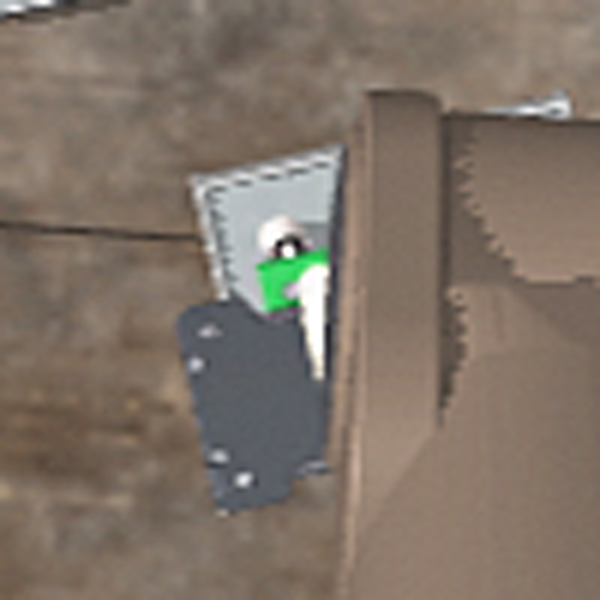

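```bash
cat > ov3.py <<'E'
from dk import *
import sys
O=np.array([.5433,-.1586,.0663]); YAW=np.radians(13.95)
def ov(tag,tilt,hg=.0302,cams=('side','top')):
    s=monitor.observe(); R=Ro.from_rotvec(s['ee_rot']).as_matrix(); G=np.array(s['position'])-.019*R[:,2]
    yaw=np.arctan2(R[1,0],R[0,0]); Rb=frame(yaw,np.radians(tilt)); B=G-hg*Rb[:,2]
    Rd=frame(YAW); print('board origin in deck frame mm',1000*(B-O)@Rd,'hole offsets',(1000*((B+np.c_[PX,np.zeros(4)]@Rb.T-O)@Rd-np.c_[PX,np.zeros(4)]*1000)).round(1).tolist()[:1])
    for c in cams:
        p=cv2.imread(f'pics/{tag}{c}.png'); x0,y0=(230,150) if c=='top' else (210,130); k=7
        im=cv2.resize(p[y0:y0+85,x0:x0+85],None,fx=k,fy=k,interpolation=cv2.INTER_CUBIC)
        def dr(P,col):
            q=((proj(c,P)-[x0,y0]+.5)*k).astype(np.int32); cv2.polylines(im,[q],True,col,1,cv2.LINE_AA)
        for z in (0,.005): dr(B+np.array([[.043,.061,z],[.043,-.061,z],[-.043,-.061,z],[-.043,.061,z]])@Rb.T,(255,0,255))
        t=np.linspace(0,6.28,20)
        for a in PX:
            dr(B+np.c_[a[0]+.005*np.cos(t),a[1]+.005*np.sin(t),np.full(20,.005)]@Rb.T,(255,0,255))
            dr(O+np.c_[a[0]+.0085*np.cos(t),a[1]+.0085*np.sin(t),np.full(20,0)]@Rd.T,(0,0,255))
            dr(O+np.c_[a[0]+.002*np.cos(t),a[1]+.002*np.sin(t),np.full(20,.018)]@Rd.T,(0,255,255))
        cv2.imwrite(f'pics/{tag}{c}_o.png',im)
if __name__=='__main__': ov(sys.argv[1],float(sys.argv[2]))
E
python3 ov3.py g 29.5
```

```text
board origin in deck frame mm [ 6.5296 -0.3062 50.0058] hole offsets [[-28964.4, -47952.3, 49.7]]
```

View pics/gside_o.png

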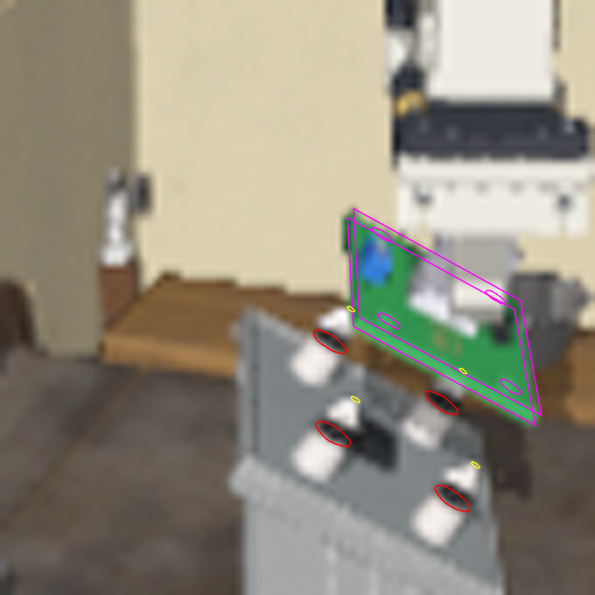

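View pics/gtop_o.png

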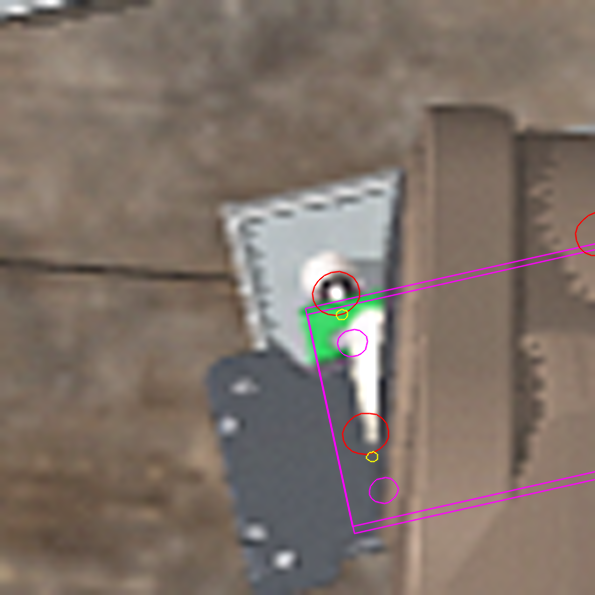

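Run:
```python
import ov3,cv2,numpy as np
ov3.ov('a',29.5)
a=cv2.imread('pics/atop_o.png');b=cv2.imread('pics/aside_o.png')
cv2.imwrite('pics/ao.png',cv2.resize(np.hstack([a[150:550,150:595],b[150:550,150:550]]),None,fx=.94,fy=1))
```

```text
board origin in deck frame mm [ 6.5296 -0.3062 50.0058] hole offsets [[-28964.4, -47952.3, 49.7]]
```

View pics/ao.png

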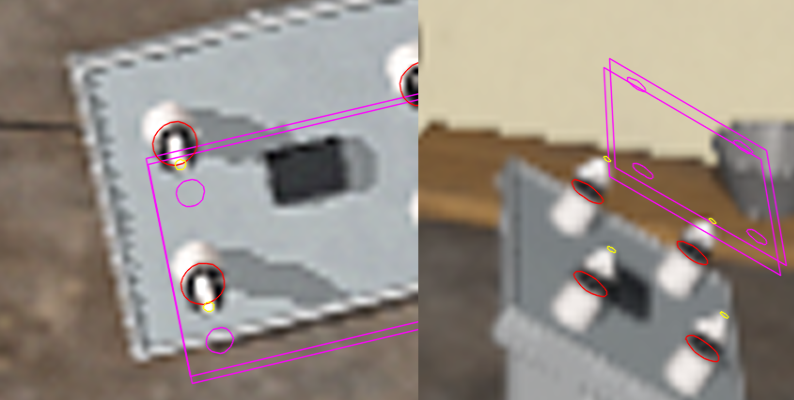

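```bash
cat > bm.py <<'E'
from dk import *
import sys
D={'side':([.5433,-.1571,.0640],.2425),'top':([.5435,-.1597,.0668],.2450)}
def meas(cams=('side','top')):
  for c in cams:
    p,d=get_image(c); X=cloud(c,d); q=p.astype(int)
    g=(q[...,1]>q[...,0]*1.4)&(q[...,1]>q[...,2]*1.25)&(q[...,1]>50)&(d>0)
    O,yaw=D[c]; L=(X-np.array(O))@frame(yaw)*1000
    g&=(np.abs(L[...,0])<110)&(np.abs(L[...,1])<90)&(L[...,2]>0)&(L[...,2]<90)
    P=L[g]; z=np.median(P[:,2]); A=np.c_[P[:,:2],np.ones(len(P))]
    k=np.abs(P[:,2]-z)<8
    for _ in range(3):
        co=np.linalg.lstsq(A[k],P[k,2],rcond=None)[0]; r=P[:,2]-A@co; k=np.abs(r)<2.5
    print(c,len(P),k.sum(),'slopes deg',np.degrees(np.arctan(co[:2])),'z at 0',co[2])
    Q=P[k]
    for lo in range(-70,80,10):
        b=Q[(Q[:,1]>=lo)&(Q[:,1]<lo+10)]
        if len(b)>3: print('  y',lo,'n',len(b),'x %.1f..%.1f'%(b[:,0].min(),b[:,0].max()), end=';')
    print('\n ymax',np.sort(Q[:,1])[-5:])
if __name__=='__main__': meas()
E
python3 bm.py
```

```text
side 291 260 slopes deg [-1.1622 -0.2684] z at 0 56.77122370017129
  y -60 n 10 x -35.1..47.7;  y -50 n 12 x -34.4..50.7;  y -40 n 6 x -32.9..46.8;  y -30 n 9 x -32.4..51.6;  y -20 n 11 x -36.0..50.8;  y -10 n 7 x -31.8..50.3;  y 0 n 15 x -34.0..50.3;  y 10 n 25 x -33.6..51.3;  y 20 n 31 x -36.2..46.3;  y 30 n 31 x -32.2..51.1;  y 40 n 39 x -34.8..51.4;  y 50 n 41 x -32.9..49.3;  y 60 n 22 x -32.3..48.8;
 ymax [63.429  63.5103 63.6643 63.6784 64.9999]
top 57 47 slopes deg [4.1785 1.4936] z at 0 51.04823947840414
  y 30 n 4 x 47.2..51.3;  y 40 n 11 x 45.3..52.0;  y 50 n 23 x 32.6..51.4;  y 60 n 9 x 32.9..51.1;
 ymax [61.314  61.5983 62.0628 62.6068 62.8816]
```

Run:
```python
from bm import *
for c in ['side','top']:
    d=np.load('a'+c+'.npy'); X=cloud(c,d); m=np.load(f'a{c}_deck.npy')[0]&(d>0); m=cv2.dilate(m.astype(np.uint8),np.ones((3,3)))>0
    O,yaw=D[c]; L=(X-np.array(O))@frame(yaw)*1000
    k=m&(L[...,2]>-17.5)&(L[...,2]<-9); Q=L[k]
    print(c,'plane z',np.median(Q[:,2]))
    for ax,o in((0,1),(1,0)):
        for lo in range(-70,80,20):
            b=Q[(Q[:,o]>=lo)&(Q[:,o]<lo+20)]
            if len(b)>8: print('  ',lo,'%.1f..%.1f'%(b[:,ax].min(),b[:,ax].max()),end=';')
        print()
```

```text
side plane z -15.661163039636849
   -70 -60.0..61.8;   -50 -60.6..62.3;   -30 -60.8..62.2;   -10 -61.6..61.7;   10 -61.2..63.0;   30 -59.6..62.8;   50 -62.2..62.1;   70 -60.4..60.9;
   -70 -79.9..83.7;   -50 -78.6..83.4;   -30 -81.4..80.9;   -10 -82.4..80.1;   10 -67.8..84.0;   30 -81.0..82.5;   50 -78.2..81.9;
top plane z -15.58842392989251
   -70 -62.5..61.9;   -50 -61.5..62.5;   -30 -63.0..61.8;   -10 -62.4..62.7;   10 -63.0..62.3;   30 -62.4..62.1;   50 -63.5..61.6;   70 -62.7..62.1;
   -70 -79.0..79.5;   -50 -79.3..80.0;   -30 -79.2..79.6;   -10 -79.3..80.0;   10 -79.1..79.6;   30 -79.8..80.0;   50 -79.6..79.7;
```

```bash
python3 -m crank '[[[-0.6,0.06,0.4],0,255],[[0.5,0,0.9],0,255],[[0.5,0,0.9],0,255],[[0.3,0,0.6],0,255],[[0,0,0],0,255]]'
python3 -m crank '[[[0,0,0],0,255],[[0,0,0],0,255]]'
python3 bm.py; python3 tilt.py i; python3 ov3.py i 29.3;python3 go.py .518 -.165 .0925
```

```text
clock: 11.1
position: [0.518, -0.1652, 0.0908]
ee_rot: [-3.117, -0.382, 0.002]
force: [0.4, -0.0, -2.8]
width: 0.282
clock: 11.3
position: [0.5182, -0.1658, 0.0924]
ee_rot: [3.118, 0.381, 0.0]
force: [0.7, 0.6, -2.5]
width: 0.283
side 300 271 slopes deg [-1.0886 -0.0733] z at 0 28.36059321993902
  y -60 n 17 x -39.9..43.7;  y -50 n 8 x -38.1..40.6;  y -40 n 11 x -40.6..44.3;  y -30 n 7 x -40.5..43.3;  y -20 n 7 x -35.0..43.7;  y -10 n 13 x -43.0..44.1;  y 0 n 15 x -40.7..44.0;  y 10 n 22 x -41.9..42.3;  y 20 n 31 x -40.6..42.0;  y 30 n 36 x -39.6..44.0;  y 40 n 40 x -42.4..42.4;  y 50 n 39 x -40.7..44.6;  y 60 n 25 x -41.1..41.5;
 ymax [62.6607 63.0181 63.0628 63.1572 64.9214]
top 51 41 slopes deg [1.7834 1.6452] z at 0 25.13791945398974
  y 40 n 9 x 37.9..44.0;  y 50 n 22 x 25.5..44.2;  y 60 n 7 x 26.6..40.8;
 ymax [61.1177 61.3715 61.596  61.8987 62.3907]
side 255 n [-0.4696 -0.1155  0.8753] tilt 28.922079854719147 yaw 13.819011434005374 mean [ 0.5271 -0.1383  0.0904] std 0.0009358608399065879
top 27 n [0.7676 0.6391 0.0476] tilt 87.27329324812813 yaw -140.21850540012719 mean [ 0.5509 -0.1052  0.1074] std 0.0019714432676737176
board origin in deck frame mm [-0.4821 -0.9789 22.0218] hole offsets [[-28971.5, -47953.0, 21.7]]
clk 11.5 pos [ 0.518 -0.166  0.092] yaw 13.922206501805633 F [-0.677  0.389 -2.174] w 0.2825183905661578
need cm in tool [ 0.011 -0.087 -0.003]
```

View pics/iside_z.png

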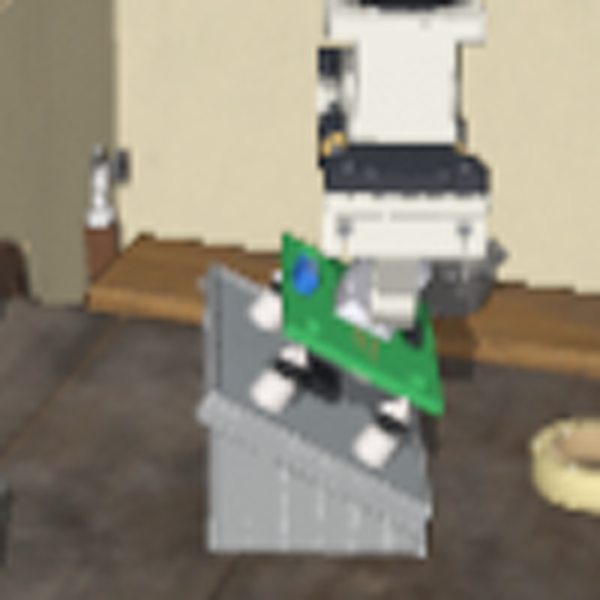

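View pics/itop_o.png

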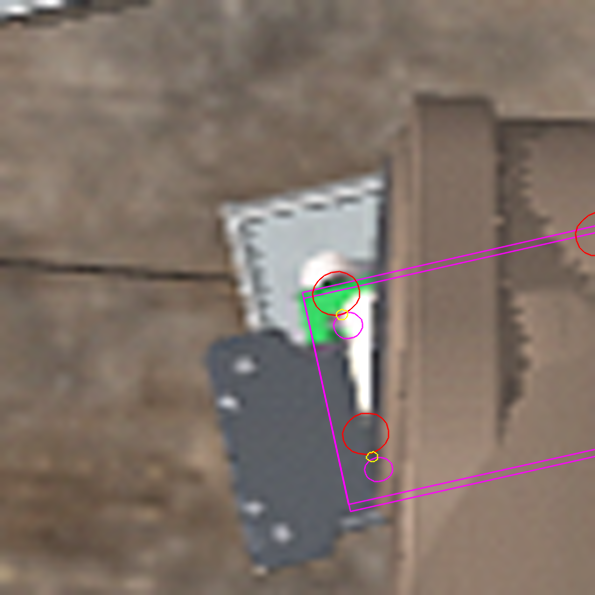

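```bash
python3 -m crank '[[[-0.07,0.04,0.04],0,255],[[0.15,0,0.26],0,255],[[0.15,0,0.26],0,255],[[0,0,0],0,255]]'
python3 -m crank '[[[0,0,0],0,255]]'
python3 go.py .5228 -.1637 .0838;  python3 tilt.py j;python3 ov3.py j 29.3
```

```text
clock: 11.9
position: [0.5204, -0.1654, 0.0862]
ee_rot: [-3.118, -0.381, 0.001]
force: [-0.2, 0.5, -2.4]
width: 0.283
clock: 12.0
position: [0.5204, -0.1655, 0.0864]
ee_rot: [-3.118, -0.381, 0.0]
force: [-0.6, 0.0, -2.7]
width: 0.282
clk 12.0 pos [ 0.52  -0.165  0.086] yaw 13.935449982005238 F [-0.625  0.046 -2.661] w 0.2824690784206255
need cm in tool [ 0.28  -0.115  0.264]
side 249 n [-0.4665 -0.1191  0.8765] tilt 28.78254976918446 yaw 14.320248403027065 mean [ 0.5288 -0.139   0.084 ] std 0.0009965842192298155
top 25 n [0.6255 0.7669 0.1436] tilt 81.74637879986125 yaw -129.2000256620171 mean [ 0.5515 -0.1045  0.1022] std 0.0019312521674231138
board origin in deck frame mm [-1.4152 -1.2433 15.7892] hole offsets [[-28972.4, -47953.3, 15.4]]
```

View pics/jside_z.png

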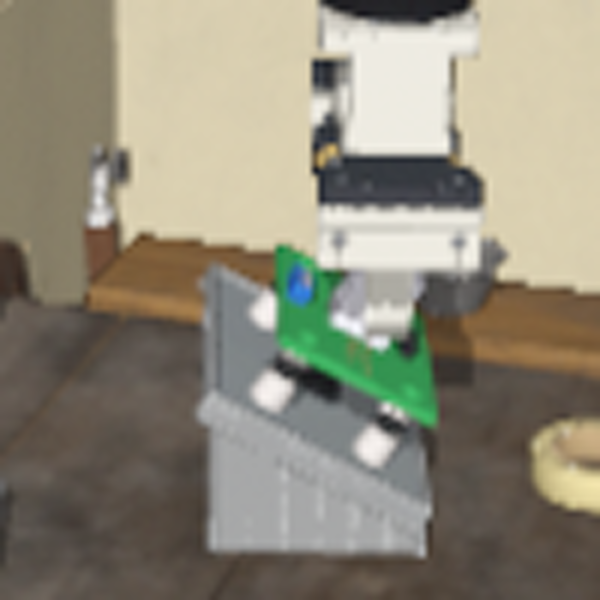

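```bash
python3 -m crank '[[[0.1,0,0.17],0,255],[[0,0,0],0,255]]'
python3 -m crank '[[[0.1,0,0.17],0,255],[[0,0,0],0,255]]'
python3 bm.py; python3 ov3.py j 29.3
```

```text
clock: 12.3
position: [0.5214, -0.1653, 0.0848]
ee_rot: [-3.118, -0.381, 0.0]
force: [0.1, 0.6, -1.6]
width: 0.282
clock: 12.5
position: [0.5223, -0.1651, 0.083]
ee_rot: [-3.118, -0.381, 0.0]
force: [0.3, -0.3, -2.1]
width: 0.278
side 300 267 slopes deg [-0.9616 -0.114 ] z at 0 18.344428083319645
  y -60 n 14 x -41.5..41.4;  y -50 n 10 x -41.1..40.8;  y -40 n 7 x -40.3..42.0;  y -30 n 5 x -38.8..39.5;  y -20 n 8 x -42.1..42.5;  y -10 n 9 x -42.0..42.8;  y 0 n 16 x -40.7..42.3;  y 10 n 29 x -39.0..42.1;  y 20 n 30 x -43.0..41.9;  y 30 n 39 x -42.4..43.3;  y 40 n 30 x -41.7..43.6;  y 50 n 43 x -40.8..42.9;  y 60 n 25 x -36.8..41.8;
 ymax [62.9725 63.1539 63.3631 63.399  64.8058]
top 45 33 slopes deg [-1.9575  6.1832] z at 0 12.348634672882094
  y 40 n 8 x 35.6..42.8;  y 50 n 18 x 24.7..42.8;  y 60 n 5 x 25.1..40.7;
 ymax [60.1295 60.3987 60.6881 60.9245 61.1837]
board origin in deck frame mm [-1.4505 -1.2564 11.8108] hole offsets [[-28972.4, -47953.3, 11.4]]
```

```bash
python3 -m crank '[[[0.05,0,0.09],0,255],[[0,0,0],0,255]]'
python3 -m crank '[[[0.05,0,0.09],0,255],[[0,0,0],0,255]]'
python3 tilt.py k
```

```text
clock: 12.8
position: [0.5228, -0.1651, 0.0823]
ee_rot: [3.118, 0.381, -0.0]
force: [-1.2, -0.9, -2.1]
width: 0.286
clock: 13.0
position: [0.5232, -0.1652, 0.0815]
ee_rot: [3.118, 0.381, -0.0]
force: [-1.3, -0.8, 1.8]
width: 0.28
side 241 n [-0.4691 -0.1133  0.8758] tilt 28.855240884692314 yaw 13.58133315036658 mean [ 0.5301 -0.1362  0.0786] std 0.000922797076575405
top 27 n [0.7347 0.6357 0.2369] tilt 76.29696139991154 yaw -139.12983726336233 mean [ 0.555  -0.1039  0.1002] std 0.0018486193782303458
```

View pics/kside_z.png

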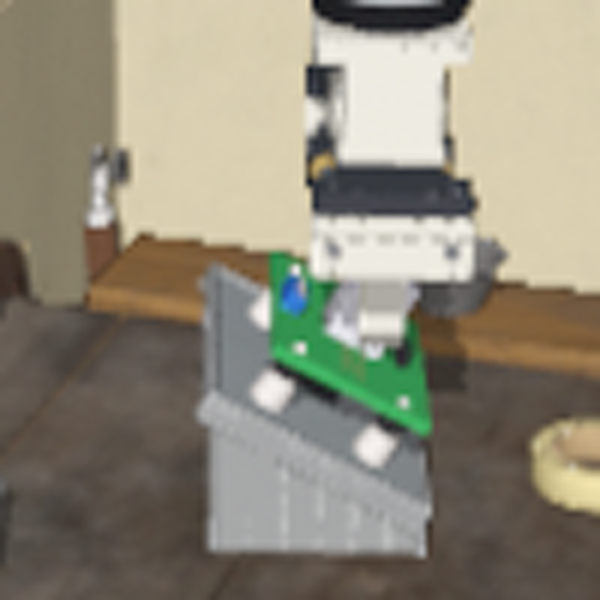

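```bash
python3 -m crank '[[[0.03,0,0.06],0,255],[[0,0,0],0,255],[[0,0,0],0,160],[[0,0,0],0,160]]'
python3 -m crank '[[[0,0,0],0,0],[[0,0,0],0,0],[[0,0,0],0,0],[[0,0,0],0,0],[[0,0,0],0,0]]'
python3 tilt.py l; python3 bm.py
```

```text
clock: 13.5
position: [0.5241, -0.1644, 0.0809]
ee_rot: [-3.118, -0.381, -0.002]
force: [0.2, -0.3, 0.0]
width: 0.364
clock: 14.0
position: [0.5236, -0.1648, 0.0808]
ee_rot: [-3.118, -0.381, -0.0]
force: [-1.2, 1.0, 0.0]
width: 0.752
side 232 n [-0.4733 -0.1101  0.874 ] tilt 29.071680584059003 yaw 13.098080596306968 mean [ 0.5308 -0.1341  0.0789] std 0.0009371172848193211
top 24 n [0.91   0.3774 0.1717] tilt 80.11509346361476 yaw -157.474205126999 mean [ 0.5581 -0.1042  0.0993] std 0.0012536264549670199
side 281 238 slopes deg [-0.6018 -0.363 ] z at 0 16.28171473151556
  y -60 n 10 x -38.9..43.2;  y -50 n 9 x -42.4..42.9;  y -40 n 9 x -41.7..40.4;  y -30 n 4 x 16.3..41.0;  y -20 n 8 x -44.9..43.7;  y -10 n 10 x -42.9..24.5;  y 0 n 8 x -42.8..43.1;  y 10 n 22 x -40.1..42.6;  y 20 n 30 x -41.1..43.4;  y 30 n 36 x -43.9..41.4;  y 40 n 29 x -43.7..41.7;  y 50 n 41 x -42.1..41.7;  y 60 n 22 x -42.8..41.8;
 ymax [62.029  62.5258 62.6669 63.0701 63.6498]
top 35 28 slopes deg [-6.3628  3.0887] z at 0 16.739814580555432
  y 40 n 7 x 34.6..42.7;  y 50 n 14 x 33.2..43.2;  y 60 n 4 x 33.0..39.9;
 ymax [59.5592 60.098  60.6752 61.2044 61.7139]
```

View pics/lside_z.png

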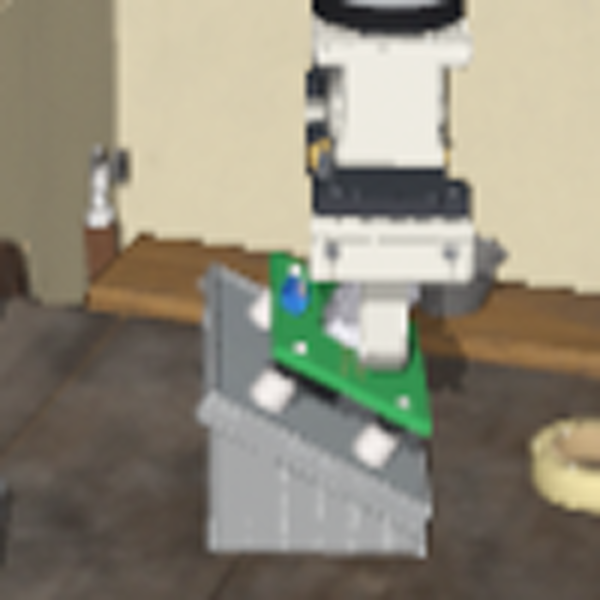

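```bash
python3 -m crank '[[[0.2,-0.1,-0.2],0,0],[[0,0,0],0,0],[[0,0,0],0,0],[[0,0,0],0,0]]'
cat > pr.py <<'E'
from dk import *
s=monitor.observe(); O=np.array([.5433,-.1586,.0663]);Rd=frame(np.radians(13.95))
R=Ro.from_rotvec(s['ee_rot']).as_matrix()
cn=np.array(s['position'])+.0095*R[:,0]
n=Rd[:,2]; f=np.array(s['force'])
print('clk',s['clock'],'w',round(s['width'],3),'corner in deck mm',(1000*(cn-O)@Rd).round(1),'F deck',(f@Rd).round(1),'F tq tool',(R.T@np.array(s['ft_torque'])).round(2))
E
python3 pr.py
```

```text
clock: 14.6
position: [0.5253, -0.1634, 0.0828]
ee_rot: [3.118, 0.381, -0.0]
force: [-0.6, -0.9, 0.3]
width: 1.002
clk 14.6 w 1.002 corner in deck mm [ 0.4 -0.3 18.9] F deck [-0.6 -0.7  0.7] F tq tool [-0.03 -0.02  0.02]
```

Corner of the fingertips at the board's mid-line, fully open, about 2 mm above its face. Pressing along the normal in small steps.

```bash
python3 -m crank '[[[0.05,0,0.087],0,0],[[0,0,0],0,0]]'; python3 pr.py
python3 -m crank '[[[0.05,0,0.087],0,0],[[0,0,0],0,0]]'; python3 pr.py
```

```text
clock: 14.8
position: [0.5257, -0.1632, 0.0818]
ee_rot: [-3.118, -0.381, 0.0]
force: [-0.3, -0.6, 0.2]
width: 1.0
clk 14.8 w 1.0 corner in deck mm [ 0.2 -0.3 17.8] F deck [-0.3 -0.6  0.3] F tq tool [ 0.03  0.02 -0.  ]
clock: 15.0
position: [0.5262, -0.1631, 0.0809]
ee_rot: [-3.118, -0.381, 0.0]
force: [-0.3, 0.1, -0.4]
width: 0.999
clk 15.0 w 0.999 corner in deck mm [ 0.3 -0.3 16.7] F deck [-0.4  0.1 -0.2] F tq tool [0.06 0.02 0.06]
```

```bash
python3 -m crank '[[[0.05,0,0.087],0,0],[[0,0,0],0,0]]'; python3 pr.py
```

```text
clock: 15.2
position: [0.5266, -0.1631, 0.0802]
ee_rot: [3.118, 0.381, -0.001]
force: [-0.5, 0.0, 2.3]
width: 1.001
clk 15.2 w 1.001 corner in deck mm [ 0.2 -0.3 15.9] F deck [0.7 0.1 2.3] F tq tool [ 0.07 -0.19 -0.02]
```

```bash
python3 -m crank '[[[0.04,0,0.07],0,0],[[0,0,0],0,0]]'; python3 pr.py
```

```text
clock: 15.4
position: [0.5269, -0.1631, 0.0796]
ee_rot: [3.118, 0.381, -0.001]
force: [-1.8, -0.1, 4.8]
width: 1.0
clk 15.4 w 1.0 corner in deck mm [ 0.1 -0.4 15.2] F deck [0.9 0.3 5.1] F tq tool [ 0.06 -0.54 -0.05]
```

```bash
python3 -m crank '[[[0.04,0,0.07],0,0],[[0,0,0],0,0]]'; python3 pr.py
```

```text
clock: 15.6
position: [0.5271, -0.1631, 0.079]
ee_rot: [3.118, 0.38, -0.001]
force: [-4.5, -0.4, 6.0]
width: 1.002
clk 15.6 w 1.002 corner in deck mm [-0.  -0.5 14.6] F deck [-0.9  0.7  7.5] F tq tool [ 0.11 -0.9  -0.04]
```

```bash
python3 -m crank '[[[0.06,0,0.1],0,0],[[0,0,0],0,0]]'; python3 pr.py;python3 -m crank '[[[0.06,0,0.1],0,0],[[0,0,0],0,0]]'; python3 pr.py
```

```text
clock: 15.8
position: [0.5273, -0.1632, 0.0781]
ee_rot: [3.118, 0.38, -0.002]
force: [-5.3, -0.5, 8.9]
width: 1.005
clk 15.8 w 1.005 corner in deck mm [-0.3 -0.6 13.7] F deck [-0.1  0.8 10.4] F tq tool [ 0.01 -1.18 -0.02]
clock: 16.0
position: [0.5276, -0.1633, 0.0772]
ee_rot: [3.118, 0.38, -0.003]
force: [-5.9, -1.6, 10.7]
width: 0.999
clk 16.0 w 0.999 corner in deck mm [-0.5 -0.8 12.8] F deck [-0.  -0.1 12.3] F tq tool [ 0.05 -1.49 -0.07]
```

```bash
python3 -m crank '[[[0.06,0,0.1],0,0],[[0,0,0],0,0]]'; python3 pr.py;python3 -m crank '[[[0.06,0,0.1],0,0],[[0,0,0],0,0]]'; python3 pr.py
```

```text
clock: 16.2
position: [0.5279, -0.1632, 0.0766]
ee_rot: [3.118, 0.379, -0.004]
force: [-10.7, -1.6, 17.5]
width: 1.003
clk 16.2 w 1.003 corner in deck mm [-0.5 -0.8 12.2] F deck [-0.6  1.  20.5] F tq tool [ 0.32 -2.19 -0.11]
clock: 16.4
position: [0.5282, -0.1632, 0.076]
ee_rot: [3.117, 0.379, -0.004]
force: [-13.3, -2.0, 23.7]
width: 0.998
clk 16.4 w 0.998 corner in deck mm [-0.6 -0.8 11.5] F deck [ 0.3  1.3 27.2] F tq tool [ 0.38 -2.71 -0.02]
```

```bash
python3 -m crank '[[[0.03,0,0.05],0,0],[[0,0,0],0,0]]'; python3 pr.py
```

```text
clock: 16.6
position: [0.5285, -0.1631, 0.0752]
ee_rot: [3.118, 0.379, -0.004]
force: [-8.8, -1.5, 14.8]
width: 1.001
clk 16.6 w 1.001 corner in deck mm [-0.7 -0.8 10.6] F deck [-0.4  0.7 17.2] F tq tool [ 0.19 -2.1   0.04]
```

```bash
python3 -m crank '[[[0.03,0,0.05],0,0],[[0,0,0],0,0]]'; python3 pr.py; python3 bm.py
```

```text
clock: 16.8
position: [0.5287, -0.163, 0.0745]
ee_rot: [3.118, 0.379, -0.004]
force: [-10.6, -0.8, 16.9]
width: 1.003
clk 16.8 w 1.003 corner in deck mm [-0.8 -0.8  9.9] F deck [-0.7  1.8 19.9] F tq tool [ 0.15 -2.2  -0.03]
side 233 194 slopes deg [ 3.5201 -0.3826] z at 0 11.465825007088256
  y -50 n 11 x -44.6..41.9;  y -40 n 8 x -42.7..42.3;  y -30 n 7 x -42.6..40.2;  y -20 n 4 x -40.2..39.3;  y -10 n 9 x -44.5..39.9;  y 0 n 10 x -43.8..40.4;  y 10 n 18 x -43.3..40.0;  y 20 n 22 x -42.9..39.2;  y 30 n 19 x -41.5..39.8;  y 40 n 26 x -44.9..41.2;  y 50 n 42 x -43.8..41.4;  y 60 n 14 x -37.3..37.7;
 ymax [61.8747 62.0409 62.693  65.2196 65.2589]
top 10 9 slopes deg [-22.2454  -6.7685] z at 0 36.92423793058988
  y 50 n 7 x 38.5..41.6;
 ymax [55.3033 57.1156 57.7    59.5365 60.0972]
```

```bash
python3 -m crank '[[[-0.3,0,-0.5],0,0],[[0.69,0,-0.4],0,0],[[0,0,0],0,0]]'; python3 pr.py
```

```text
clock: 17.2
position: [0.5361, -0.1606, 0.0836]
ee_rot: [3.118, 0.382, 0.004]
force: [-0.0, -1.0, -0.4]
width: 1.0
clk 17.2 w 1.0 corner in deck mm [10.4 -0.2 13.9] F deck [-0.4 -1.  -0.2] F tq tool [-0.02  0.02 -0.04]
```

```bash
python3 -m crank '[[[-0.1,0,0.25],0,0],[[0,0,0],0,0]]'; python3 pr.py; python3 -m crank '[[[0.06,0,0.1],0,0],[[0,0,0],0,0]]'; python3 pr.py
```

```text
clock: 17.4
position: [0.533, -0.1612, 0.0798]
ee_rot: [-3.118, -0.381, 0.001]
force: [0.1, -0.1, 0.8]
width: 0.996
clk 17.4 w 0.996 corner in deck mm [ 5.7 -0.1 12.2] F deck [ 0.4 -0.1  0.6] F tq tool [-0.03  0.01  0.03]
clock: 17.6
position: [0.5335, -0.1612, 0.0791]
ee_rot: [-3.118, -0.381, 0.001]
force: [-1.7, -0.8, 2.2]
width: 0.998
clk 17.6 w 0.998 corner in deck mm [ 5.9 -0.2 11.4] F deck [-0.5 -0.4  2.8] F tq tool [ 0.1  -0.36  0.04]
```

```bash
python3 -m crank '[[[0.06,0,0.1],0,0],[[0,0,0],0,0]]'; python3 pr.py;python3 -m crank '[[[0.06,0,0.1],0,0],[[0,0,0],0,0]]'; python3 pr.py
```

```text
clock: 17.8
position: [0.5339, -0.1612, 0.0786]
ee_rot: [3.118, 0.381, -0.002]
force: [-4.7, 0.5, 9.0]
width: 1.001
clk 17.8 w 1.001 corner in deck mm [ 5.9 -0.2 10.8] F deck [ 0.6  1.6 10. ] F tq tool [ 0.28 -0.99 -0.  ]
clock: 18.0
position: [0.5341, -0.1611, 0.0781]
ee_rot: [3.118, 0.38, -0.003]
force: [-8.0, 0.1, 16.9]
width: 1.002
clk 18.0 w 1.002 corner in deck mm [ 5.8 -0.2 10.3] F deck [ 1.8  2.  18.5] F tq tool [ 0.54 -1.73 -0.03]
```

```bash
python3 -m crank '[[[0.03,0,0.05],0,0],[[0,0,0],0,0]]'; python3 pr.py; python3 bm.py; python3 tilt.py m
```

```text
clock: 18.2
position: [0.5343, -0.1611, 0.0778]
ee_rot: [3.118, 0.381, -0.002]
force: [-8.9, 0.5, 17.3]
width: 0.998
clk 18.2 w 0.998 corner in deck mm [ 5.9 -0.2  9.9] F deck [ 1.3  2.6 19.3] F tq tool [ 0.51 -1.71 -0.02]
side 240 206 slopes deg [ 2.9705 -0.3069] z at 0 10.713952096145745
  y -60 n 5 x -41.6..41.4;  y -50 n 11 x -44.1..41.0;  y -40 n 9 x -42.6..42.2;  y -30 n 5 x -42.8..41.5;  y -20 n 9 x -41.7..42.2;  y -10 n 12 x -44.9..41.9;  y 0 n 13 x -43.2..39.0;  y 10 n 20 x -43.4..42.1;  y 20 n 18 x -43.0..41.5;  y 30 n 19 x -40.4..39.7;  y 40 n 26 x -45.2..39.9;  y 50 n 48 x -44.5..40.1;  y 60 n 10 x -41.6..38.3;
 ymax [60.8385 62.3463 62.7041 63.0339 63.309 ]
top 0 0 slopes deg [0. 0.] z at 0 0.0

 ymax []
side 204 n [-0.5178 -0.1221  0.8468] tilt 32.137783845186256 yaw 13.269921139475226 mean [ 0.5351 -0.1379  0.074 ] std 0.0010672119106850174
top 0 n [0. 0. 1.] tilt 0.0 yaw -180.0 mean [nan nan nan] std nan
  return _methods._mean(a, axis=axis, dtype=dtype,
  ret = ret.dtype.type(ret / rcount)
tilt.py:13: RuntimeWarning: Mean of empty slice.
  m=P.mean(0); n=np.linalg.svd(P-m)[2][2]; n*=np.sign(n[2]); r=(P-m)@n; P=P[np.abs(r)<max(.0025,1.5*r.std())]
  ret = um.true_divide(
  ret = _var(a, axis=axis, dtype=dtype, out=out, ddof=ddof,
  arrmean = um.true_divide(arrmean, div, out=arrmean,
  ret = ret.dtype.type(ret / rcount)
```

View pics/mside_z.png

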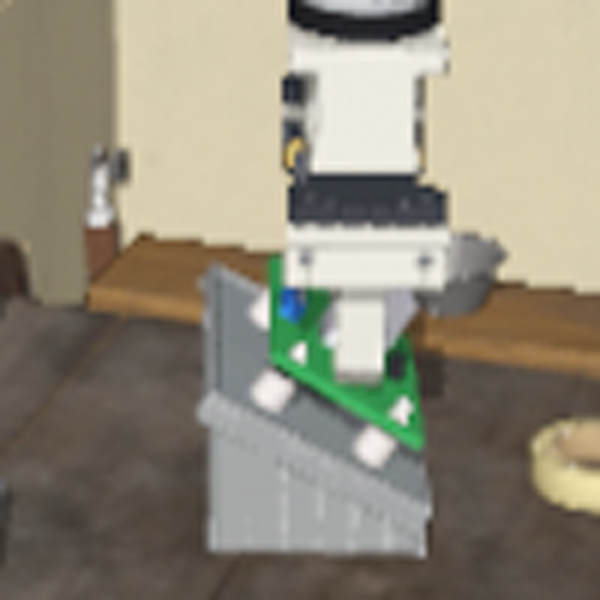

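```bash
python3 -m crank '[[[0.03,0,0.05],0,0],[[0,0,0],0,0]]'; python3 pr.py;python3 -m crank '[[[0.03,0,0.05],0,0],[[0,0,0],0,0]]'; python3 pr.py
```

```text
clock: 18.6
position: [0.535, -0.1609, 0.0769]
ee_rot: [3.118, 0.381, -0.001]
force: [-4.9, 1.2, 10.8]
width: 1.0
clk 18.6 w 1.0 corner in deck mm [ 6.1 -0.2  8.8] F deck [ 1.6  2.4 11.6] F tq tool [ 0.38 -1.05 -0.02]
clock: 18.8
position: [0.5353, -0.1608, 0.0764]
ee_rot: [3.118, 0.381, -0.001]
force: [-5.6, 1.4, 11.4]
width: 0.998
clk 18.8 w 0.998 corner in deck mm [ 6.1 -0.2  8.1] F deck [ 1.2  2.7 12.4] F tq tool [ 0.37 -1.07 -0.04]
```

```bash
python3 -m crank '[[[0.03,0,0.05],0,0],[[0,0,0],0,0]]'; python3 pr.py
```

```text
clock: 19.0
position: [0.5356, -0.1607, 0.076]
ee_rot: [3.118, 0.381, -0.001]
force: [-6.1, 0.5, 12.8]
width: 0.997
clk 19.0 w 0.997 corner in deck mm [ 6.2 -0.2  7.7] F deck [ 1.3  2.  14. ] F tq tool [ 0.47 -1.22 -0.  ]
```

```bash
python3 -m crank '[[[0.05,0,0.09],0,0],[[0,0,0],0,0]]'; python3 pr.py;python3 -m crank '[[[0.05,0,0.09],0,0],[[0,0,0],0,0]]'; python3 pr.py
```

```text
clock: 19.2
position: [0.5362, -0.1606, 0.0752]
ee_rot: [3.118, 0.381, -0.001]
force: [-5.9, 1.4, 13.0]
width: 1.003
clk 19.2 w 1.003 corner in deck mm [ 6.3 -0.2  6.6] F deck [ 1.8  2.8 13.9] F tq tool [ 0.44 -1.1  -0.15]
clock: 19.4
position: [0.5369, -0.1604, 0.0742]
ee_rot: [3.118, 0.381, -0.0]
force: [-5.7, -0.0, 12.3]
width: 0.998
clk 19.4 w 0.998 corner in deck mm [ 6.4 -0.2  5.4] F deck [ 1.4  1.3 13.4] F tq tool [ 0.44 -0.95 -0.01]
```

```bash
python3 -m crank '[[[0.05,0,0.09],0,0],[[0,0,0],0,0]]'; python3 pr.py; python3 bm.py
```

```text
clock: 19.6
position: [0.5373, -0.1603, 0.0734]
ee_rot: [3.118, 0.381, -0.001]
force: [-4.6, 0.1, 9.1]
width: 1.001
clk 19.6 w 1.001 corner in deck mm [ 6.3 -0.2  4.5] F deck [ 0.7  1.2 10.1] F tq tool [ 0.46 -0.84 -0.05]
side 219 192 slopes deg [-1.4119 -0.1715] z at 0 5.715812575240356
  y -60 n 6 x -41.9..40.4;  y -50 n 9 x -41.7..41.2;  y -40 n 12 x -45.2..41.3;  y -30 n 6 x -28.8..41.0;  y -20 n 7 x -42.6..40.9;  y -10 n 11 x -42.1..41.8;  y 0 n 15 x -41.6..41.3;  y 10 n 16 x -44.7..41.1;  y 20 n 10 x -42.8..41.3;  y 30 n 16 x -43.9..41.0;  y 40 n 26 x -41.8..42.5;  y 50 n 45 x -42.1..41.7;  y 60 n 12 x -41.8..41.6;
 ymax [61.7871 61.9022 62.7469 63.5256 64.4621]
top 1 1 slopes deg [30.3749 24.9057] z at 0 0.00808867275863419

 ymax [57.4018]
```

```bash
python3 -m crank '[[[0.05,0,0.09],0,0],[[0,0,0],0,0]]'; python3 pr.py;python3 -m crank '[[[0.05,0,0.09],0,0],[[0,0,0],0,0]]'; python3 pr.py
```

```text
clock: 19.9
position: [0.5376, -0.1602, 0.0724]
ee_rot: [3.118, 0.381, -0.001]
force: [-6.3, 0.1, 14.1]
width: 1.005
clk 19.9 w 1.005 corner in deck mm [ 6.2 -0.2  3.5] F deck [ 1.8  1.6 15.3] F tq tool [ 0.55 -1.22 -0.13]
clock: 20.1
position: [0.5378, -0.1602, 0.0721]
ee_rot: [3.118, 0.381, -0.002]
force: [-10.3, 0.7, 22.2]
width: 1.0
clk 20.1 w 1.0 corner in deck mm [ 6.2 -0.2  3.2] F deck [ 2.6  3.2 24.2] F tq tool [ 0.87 -1.96 -0.13]
```

```bash
python3 -m crank '[[[0.03,0,0.05],0,0],[[0,0,0],0,0]]'; python3 pr.py
```

```text
clock: 20.3
position: [0.5378, -0.1602, 0.072]
ee_rot: [3.118, 0.381, -0.002]
force: [-12.7, 0.8, 27.3]
width: 1.001
clk 20.3 w 1.001 corner in deck mm [ 6.1 -0.3  3. ] F deck [ 3.1  3.8 29.7] F tq tool [ 1.1  -2.46 -0.22]
```

```bash
python3 -m crank '[[[-0.3,0,-0.5],0,0],[[-0.8,0,-0.3],0,0],[[0,0,0],0,0]]'; python3 pr.py; python3 bm.py
```

```text
clock: 20.6
position: [0.5272, -0.1632, 0.0784]
ee_rot: [3.118, 0.38, -0.001]
force: [0.6, -0.5, -1.0]
width: 0.999
clk 20.6 w 0.999 corner in deck mm [-0.2 -0.6 14.1] F deck [-0.1 -0.6 -1.1] F tq tool [-0.06  0.01 -0.01]
side 223 202 slopes deg [-0.157   0.0803] z at 0 4.59150643321081
  y -60 n 5 x -43.1..41.6;  y -50 n 9 x -42.5..37.2;  y -40 n 6 x -40.2..42.0;  y -30 n 8 x -45.7..41.1;  y -20 n 5 x -44.6..41.2;  y -10 n 11 x -43.3..41.3;  y 0 n 8 x -43.3..41.2;  y 10 n 17 x -42.7..41.7;  y 20 n 21 x -45.0..41.8;  y 30 n 20 x -39.2..41.5;  y 40 n 32 x -43.6..41.2;  y 50 n 37 x -44.1..41.3;  y 60 n 20 x -36.2..41.8;
 ymax [62.2155 62.2257 62.5436 63.4104 63.485 ]
top 26 21 slopes deg [11.0134  0.5034] z at 0 -3.1147319981738617
  y 40 n 4 x 35.9..41.9;  y 50 n 15 x 30.9..42.4;
 ymax [58.8497 59.387  59.9111 60.4098 61.2588]
```

```bash
python3 -m crank '[[[-0.4,0,0.25],0,0],[[0.25,0,0.43],0,0],[[0.15,0,0.26],0,0],[[0,0,0],0,0]]'; python3 pr.py;python3 -m crank '[[[0.1,0,0.17],0,0],[[0,0,0],0,0]]'; python3 pr.py
```

```text
clock: 21.1
position: [0.5282, -0.1625, 0.0683]
ee_rot: [-3.118, -0.381, 0.001]
force: [-0.0, -0.2, 0.9]
width: 1.0
clk 21.1 w 1.0 corner in deck mm [-4.3 -0.1  4.8] F deck [ 0.4 -0.2  0.8] F tq tool [ 0.01 -0.12 -0.02]
clock: 21.3
position: [0.5286, -0.1625, 0.0674]
ee_rot: [3.118, 0.381, -0.002]
force: [-5.1, -1.1, 6.9]
width: 1.001
clk 21.3 w 1.001 corner in deck mm [-4.4 -0.3  3.8] F deck [-1.1  0.2  8.5] F tq tool [ 0.27 -0.94 -0.05]
```

```bash
python3 -m crank '[[[0.06,0,0.1],0,0],[[0,0,0],0,0]]'; python3 pr.py;python3 -m crank '[[[0.06,0,0.1],0,0],[[0,0,0],0,0]]'; python3 pr.py
```

```text
clock: 21.5
position: [0.5288, -0.1625, 0.067]
ee_rot: [3.118, 0.381, -0.003]
force: [-8.2, -0.6, 15.7]
width: 0.999
clk 21.5 w 0.999 corner in deck mm [-4.4 -0.3  3.4] F deck [ 0.8  1.4 17.6] F tq tool [ 0.61 -1.67 -0.12]
clock: 21.7
position: [0.5289, -0.1625, 0.0667]
ee_rot: [3.118, 0.38, -0.004]
force: [-12.8, 0.2, 25.0]
width: 1.0
clk 21.7 w 1.0 corner in deck mm [-4.5 -0.3  3. ] F deck [ 1.8  3.2 27.8] F tq tool [ 0.99 -2.61 -0.16]
```

```bash
python3 -m crank '[[[-0.3,0,-0.5],0,0],[[0,0,-3],0,0],[[0,0,-4.5],0,0],[[0,0,-4.5],0,0],[[0,0,-3],0,0]]'; python3 -m crank '[[[0,4.5,0],0,0],[[0,4.5,0],0,0],[[0,4.5,0],0,0],[[0,4.5,0],0,0],[[0,4.5,0],0,0]]';  python3 -m crank '[[[0,4.5,0],0,0],[[0,0,0],0,0],[[0,0,0],0,0]]'
python3 bm.py
python3 - <<'E'
from h import *
D={'side':([.5433,-.1571,.0640],.2425),'top':([.5435,-.1597,.0668],.2450)}
out=[]
for c in ['top','side']:
    p,d=get_image(c); save('n'+c,p); np.save('n'+c+'.npy',d)
    x0,y0=(255,150) if c=='top' else (235,155)
    out.append(cv2.resize(p[y0:y0+80,x0:x0+80,::-1],(400,400),interpolation=2))
    print([(l,[np.round(r['location'],3).tolist() for r in look_for(l,c)][:2]) for l in ['tape_roll','sanding_block','small_cup']])
cv2.imwrite('pics/n.png',np.hstack(out))
E
```

```text
clock: 22.2
position: [0.5285, -0.1627, 0.2235]
ee_rot: [3.117, 0.381, 0.005]
force: [0.9, -0.2, -0.2]
width: 1.002
clock: 22.7
position: [0.582, -0.383, 0.2202]
ee_rot: [3.118, 0.381, 0.001]
force: [0.4, 0.7, 0.1]
width: 1.004
clock: 23.0
position: [0.5921, -0.4259, 0.2191]
ee_rot: [-3.118, -0.378, 0.001]
force: [-0.4, 0.8, 0.4]
width: 0.999
side 243 223 slopes deg [ 0.0659 -0.1551] z at 0 4.682610670387168
  y -60 n 10 x -44.7..40.4;  y -50 n 9 x -42.3..41.2;  y -40 n 9 x -42.2..37.3;  y -30 n 9 x -40.5..42.0;  y -20 n 7 x -44.8..40.6;  y -10 n 10 x -43.5..24.1;  y 0 n 15 x -42.8..42.2;  y 10 n 19 x -42.2..38.1;  y 20 n 24 x -23.4..41.8;  y 30 n 23 x -44.5..41.7;  y 40 n 25 x -43.5..41.9;  y 50 n 48 x -42.4..42.4;  y 60 n 15 x -33.7..40.6;
 ymax [62.3061 62.4239 62.8597 63.6867 64.1044]
top 1108 969 slopes deg [ 0.2398 -0.0085] z at 0 4.63447993179213
  y -60 n 102 x -44.9..41.7;  y -50 n 77 x -44.2..41.8;  y -40 n 105 x -44.6..41.8;  y -30 n 95 x -44.3..41.9;  y -20 n 66 x -43.3..42.4;  y -10 n 25 x -45.1..42.6;  y 0 n 28 x -45.9..42.3;  y 10 n 74 x -44.3..42.4;  y 20 n 96 x -44.4..41.7;  y 30 n 102 x -44.4..41.5;  y 40 n 87 x -45.1..42.4;  y 50 n 94 x -45.4..42.2;  y 60 n 15 x -37.1..40.7;
 ymax [60.9563 61.1197 61.1626 61.2493 61.2638]
[('tape_roll', [[0.41, -0.196, 0.018]]), ('sanding_block', [[0.401, 0.189, 0.027]]), ('small_cup', [[0.528, -0.398, 0.022]])]
[('tape_roll', [[0.408, -0.173, 0.011], [0.555, -0.107, 0.06]]), ('sanding_block', [[0.399, 0.215, 0.026]]), ('small_cup', [[0.522, -0.396, 0.027]])]
```

View pics/n.png

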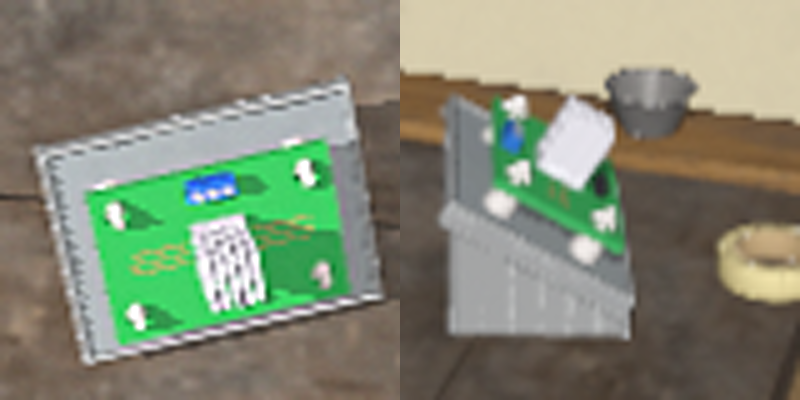

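```bash
python3 -c "
from cell import workorder,monitor
print(workorder.sign_off(), monitor.observe()['clock'])"
```

```text
the job is handed in; nothing more can be done
the job is handed in; nothing more can be done
```

The board is on all four pins with the blue terminal strip at the upper edge. The job was handed in at about 23 s of the 48 s allowed. No verdict was reported, so success rests on my own checks below.

**What I did:**
- I gripped the board by its heat sink and turned it to the box's heading. The gripper can only point straight down, so I tilted the board to about 29° by pushing its upper edge against the two lower pin tips.
- I lowered it onto the barbs, checked that the pin tips showed through the holes, and let go.
- I pressed it home along the slope's normal with the open fingers straddling the heat sink. The lower pair clicked first, so I moved the press point 6 mm up the slope to click the upper pair. I then pressed again at the lower side, where it felt solid.
- The highest press force I read was about 30 N.

**Last checks, with the arm withdrawn:**
- **Seating:** the top camera's depth shows the board lying within 0.25° of the shoulder plane. Its upper face is 4.6 mm above the shoulders, against 5 mm nominal. The side camera agrees: 4.7 mm and within 0.2°.
- **Pins:** the top picture shows all four pin tips standing through the board.
- **Centring:** the board sits about 1 mm down-slope of centre, which is within the hole clearance.
- **Bystanders:** the tape roll, sanding block and cup read within about 6 mm of where they started, which is roughly the measurement error.

**What disagreed:**
- The two cameras placed the deck about 2.5 mm apart sideways and in height. I corrected for this by measuring the board against the deck in each camera separately.
- In the final presses nearly all the force went through the left finger. I put that down to a slight roll of the tool, because the board measured flat.

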